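# Make up a gift stack in the packing jig

### The arm

A 6-joint arm with a two-finger parallel gripper is mounted at the origin on the work surface. World frame = base frame: x ahead of the robot, y to its left, z up, the work surface at z = 0. Lengths are in m, angles in degrees, forces in N, time in s.
With the tool pointing down it reaches from about 0.25 to 0.725 m from the base axis. Payload 9.7 kg.
Tool frame: the origin (TCP) lies midway between the tips of the shut fingers; the grasp point (between the pads) lies 19 mm behind it; z points along the fingers, x is the direction in which the jaws open and shut, and the axes are right-handed (so a half turn about z gives the same grasp; the last joint's range is limited). The gripper opens to 85 mm and grips with 20 to 120 N. Pads are 22 mm wide; open, the fingers measure 114 mm over their backs; the gripper's body (76 mm by 85 mm) begins 54 mm behind the grasp point. The pads swing forward as they close: fully open they stand 13 mm farther back than shut.
Start: joints at [-76.433, 4.979, 10.078, 95.1, 0, 90], TCP at [0.129, -0.535, 0.231] pointing down, gripper open.
Joint ranges: [-179.16, 179.16], [-48.56, 103.87], [-65.8, 70.77], [-126.05, 130.52], [-82.76, 87.17], [-180, 180]. Speed limits (degrees/s): [127.2, 127.2, 147.25, 180, 180, 180].

### API

Orientations are given as [roll, pitch, yaw] about the fixed x, y, z axes, in that order (R = Rz(yaw) Ry(pitch) Rx(roll)).
In Python, from workcell import bot, optics gives the robot as it stands.
- The arm moves only by the shell command python3 -m creep 'ROWS' [FORCE]. ROWS is JSON, a list of rows, each a list of 7 numbers: the shift along the tool's x, y, z in m, then the turn, a rotation vector about the tool's x, y, z in rad, then the opening, from 0 (shut) to 1 (fully open). A call has 1 to 8 rows; each row is the pose to reach, as a shift and turn from the pose commanded when the call began, along the tool's axes at that moment; what a row does not reach only later rows make up. A row lasts 1/10 s, in which the tool goes at most 50 mm and 8.59 degrees, less where a joint would pass 70% of its speed; a pose out of reach is approached as far as the arm can. A call with a gripper value outside its range is refused whole. The fingers move at their own pace and stop on an object; FORCE is the grip in N (left out, the last holds). Time passes only in rows, so rows that repeat a pose let the fingers close. It gives the time, the measured TCP pose, the force and the opening at its end, in the units of the state.
- bot.get_obs(): the state, without advancing time (a new reading comes with each control period).
- optics.camera(name): name is "scene" or "top"; returns the picture (420x560x3 uint8, red, green, blue); there is no depth.
- optics.camera_params(name): a dict with "camera_matrix" (3x3 intrinsics, pixels), "D" ([k1, k2, p1, p2, k3] as OpenCV has them; the pictures are not rectified), "R" (3x3) and "t" (3): a world point X has camera coordinates R X + t. Camera axes: x right, y down, z forward; pixel columns grow to the right and rows downward; lengths in m; the calibration is good to about 2 mm. A picture is of the moment at which its call begins. camera_params takes no time and is no camera call.
- bot.job_done(): hands the job in, once; it reports no verdict.
The state is a dict: "time": time; "q": joint angles; "qd": joint speeds; "joint_efforts": joint torques, N m; "ee_pos": TCP position; "tcp_rot": TCP orientation; "wrist_force": force on the tool from outside, world axes, zero at the start; "torque": the same for the moment, N m; "opening": finger opening in m.
Only numpy, scipy, OpenCV 4.12 (cv2) and the standard library are available. Lean on these libraries where they do the work, as an engineer would, in place of code of your own. Each camera call takes 0.05 s, during which the arm holds its last target.

### The job

At the fire station's candle workshop table, clear both pairs of ear defenders (red, left on the wooden base board, and yellow) by hanging them side by side on the steel rail, headband across the bar with one cup on each side. Push the board into the inner corner of the red stop fences until two of its edges lie flush against both fences, and only then stack every closed gift carton on the table upright (ribbon cross up) in one square column on the middle of the board, long sides along the board's long sides. At the end the board must still be flush in the corner; do not knock over the jars or the candle.

Things in the scene. Friction and masses are not known exactly. Their poses are not given: they have to be found in the camera images.
- jig: L of two red steel fences fixed to the table, 22 mm high, 18 mm thick. Origin: the inner corner at table height. The back fence's inner face is the plane x = 0 (y from -140 to 0 mm), the side fence's inner face is the plane y = 0 (x from -170 to 0 mm); the board belongs at negative x and negative y. Fully home, the board's centre is at x = -75, y = -57.5 mm in this frame.
- board: loose wooden base board 150 (x) x 115 (y) x 18 mm, 0.2 kg, too wide to grasp: it is pushed. Origin at the centre of its underside. It starts roughly the same way round as the jig, a few centimetres out of the corner, with the red ear defenders standing on it.
- defenders_red: small red ear defenders, on the board, standing on their two cups, 0.16 kg. Overall 120 (x) x 58 (y) x 124 mm (z). Origin midway between the cups at their underside, z up. Cups 28 x 58 x 74 mm centred at x = +-46 mm; 64 mm free between them. The black headband's padded top is a block 56 (x) x 24 (y) x 14 mm, from z = 110 to 124 mm: grip it across y from above by its 24 mm width.
- defenders_yellow: small yellow ear defenders, on the table, standing on their two cups, 0.16 kg. Overall 120 (x) x 58 (y) x 124 mm (z). Origin midway between the cups at their underside, z up. Cups 28 x 58 x 74 mm centred at x = +-46 mm; 64 mm free between them. The black headband's padded top is a block 56 (x) x 24 (y) x 14 mm, from z = 110 to 124 mm: grip it across y from above by its 24 mm width.
- band_red (a point): centre of the underside of the red ear defenders' padded headband top, 110 mm above their origin; this rests on the bar
- band_yellow (a point): centre of the underside of the yellow ear defenders' padded headband top, 110 mm above their origin; this rests on the bar
- rail_mid (a point): middle of the fixed steel rail's round bar, on the bar's axis, 165 mm above the table. The bar runs along this point's y, 16 mm thick, 280 mm long, room for both pairs side by side, on a post at each end
- carton0: closed gift carton, brown card with red ribbon, 96 (x) x 64 (y) x 42 mm (z), about 0.24 kg, lid seam at 30 mm; origin at the centre of its underside. Absent (None) in some starts.
- carton1: closed gift carton, green with yellow ribbon, 96 (x) x 64 (y) x 42 mm (z), about 0.24 kg, lid seam at 30 mm; origin at the centre of its underside. Absent (None) in some starts.
- carton2: closed gift carton, red with white ribbon, 96 (x) x 64 (y) x 42 mm (z), about 0.24 kg, lid seam at 30 mm; origin at the centre of its underside. Absent (None) in some starts.
- carton3: closed gift carton, blue with gold ribbon, 96 (x) x 64 (y) x 42 mm (z), about 0.24 kg, lid seam at 30 mm; origin at the centre of its underside. Absent (None) in some starts.
- jar0: clear glass jar with brass lid, 68 mm across, 90 mm high, origin under its centre; must not be knocked over
- jar1: amber glass jar with brass lid, 68 mm across, 90 mm high, origin under its centre; must not be knocked over
- candle: white pillar candle 56 mm across, 85 mm high, origin under its centre; must not be knocked over
Mind the look-alikes: they are no part of the job. What is shaped like the defenders_red but purple or turquoise is not meant.

How it is judged:
By the outcome, as a careful person would: the job done as asked, in the order asked, and still so for the second after the job is handed in, with the robot touching nothing.
Of carton0, carton1, carton2, carton3 only 2 to 4 are there at a start; the rules pass over those that are not, and their reading is None.
At some moment in a run one of board may be knocked a few centimetres aside while the robot is not near it.
It also fails if it takes over 210 s, if anything falls off the work surface, if the arm or the gripper's body presses on something with over 40 N, if the wrist force passes 120 N, or if a joint passes its speed limit or range.

## Working session

There is one attempt and no reset: what is moved stays moved. The work goes in short steps, Python scripts to look and compute and a shell command to move; the robot and the scene stay as the last step left them, time stands still between calls to the robot, and variables do not carry over. Pictures are saved under pics/ and viewed, and the job is handed in when it is done.

```bash
ls -la; mkdir -p pics; python3 - <<'E'
from workcell import bot, optics
import cv2, numpy as np
print(bot.get_obs())
for n in ("scene","top"):
    p=optics.camera_params(n); print(n,{k:np.round(np.array(v),4).tolist() for k,v in p.items()})
    im=optics.camera(n); cv2.imwrite(f"pics/{n}0.png",im[:,:,::-1])
E
```

```text
total 12
drwxr-xr-x  3 agent agent 4096 Dec  7 00:54 .
drwxr-xr-x 23 root  root  4096 Dec  7 00:53 ..
drwxr-xr-x  2 agent agent 4096 Dec  7 00:54 pics
{'time': 0.0, 'q': array([-7.64332629e+01,  5.01275357e+00,  1.00328778e+01,  9.50987150e+01,
        1.82914835e-03,  9.00015932e+01]), 'qd': array([-0.02434669,  0.0101268 , -0.06326138,  0.04347621,  0.03832613,
        0.08888763]), 'joint_efforts': array([-9.91179149e-04, -5.20381057e+01,  4.64806330e+01,  1.61302550e-02,
       -1.34362713e-04, -6.74567900e-06]), 'ee_pos': array([ 0.12897254, -0.53442721,  0.23055308]), 'tcp_rot': array([-1.79998173e+02,  7.85908541e-02, -7.64348561e+01]), 'wrist_force': array([-0.34867557, -0.0841564 , -0.33469788]), 'torque': array([-0.04837187,  0.03152386,  0.00095482]), 'opening': 0.0854171461273747}
scene {'camera_matrix': [[454.83, 0.0, 276.7306], [0.0, 454.83, 207.1023], [0.0, 0.0, 1.0]], 'D': [-0.0039, 0.0, 0.0, 0.0, 0.0], 'R': [[0.4577, 0.8889, 0.0181], [0.7095, -0.3529, -0.61], [-0.5359, 0.2921, -0.7922]], 't': [-0.3151, -0.34, 1.4294]}
top {'camera_matrix': [[485.4992, 0.0, 279.9446], [0.0, 485.4992, 201.7398], [0.0, 0.0, 1.0]], 'D': [-0.1518, 0.0, 0.0, 0.0, 0.0], 'R': [[0.0252, -0.9997, 0.0], [-0.9969, -0.0251, -0.0741], [0.0741, 0.0018, -0.9972]], 't': [0.028, 0.6271, 1.4159]}
```

View pics/scene0.png

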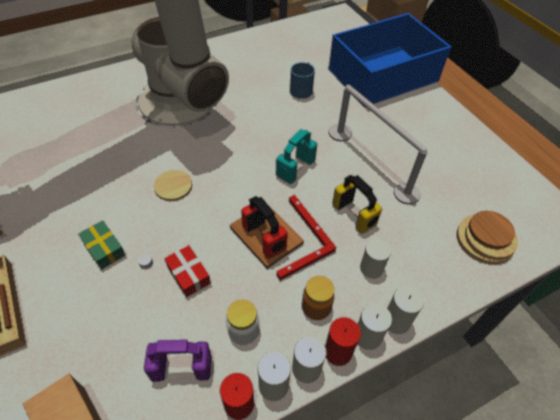

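View pics/top0.png

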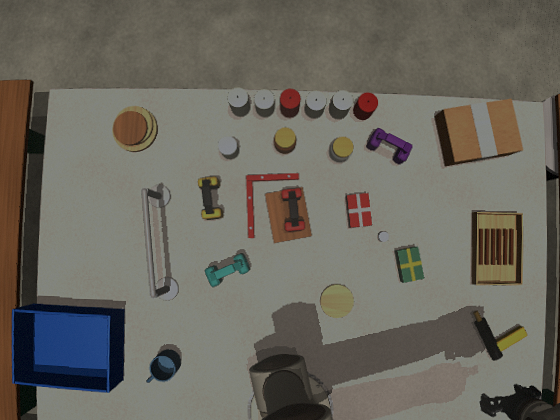

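```bash
cat > h.py <<'E'
from workcell import bot, optics
import cv2, numpy as np
P={n:optics.camera_params(n) for n in("scene","top")}
def cast(n,uv,z):
    p=P[n];K=np.array(p["camera_matrix"]);D=np.array(p["D"]);R=np.array(p["R"]);t=np.array(p["t"])
    uv=np.array(uv,float).reshape(-1,1,2)
    r=cv2.undistortPoints(uv,K,D).reshape(-1,2)
    d=np.c_[r,np.ones(len(r))]@R; c=-R.T@t
    s=(z-c[2])/d[:,2]; return (c+s[:,None]*d)
def proj(n,X):
    p=P[n];R=np.array(p["R"])
    return cv2.projectPoints(np.array(X,float).reshape(-1,3),cv2.Rodrigues(R)[0],np.array(p["t"]),np.array(p["camera_matrix"]),np.array(p["D"]))[0].reshape(-1,2)
def zoom(im,x0,y0,x1,y1,f,name):
    cv2.imwrite(name,cv2.resize(im[y0:y1,x0:x1,::-1],None,fx=f,fy=f,interpolation=cv2.INTER_CUBIC))
E
python3 - <<'E'
from h import *
t=cv2.imread("pics/top0.png")[:,:,::-1];s=cv2.imread("pics/scene0.png")[:,:,::-1]
zoom(t,130,160,330,310,4,"pics/t0z.png")
zoom(s,220,70,440,290,2.7,"pics/s0z.png")
zoom(t,330,180,450,290,5,"pics/t0c.png")
E
```

```text
(no output)
```

View pics/t0z.png

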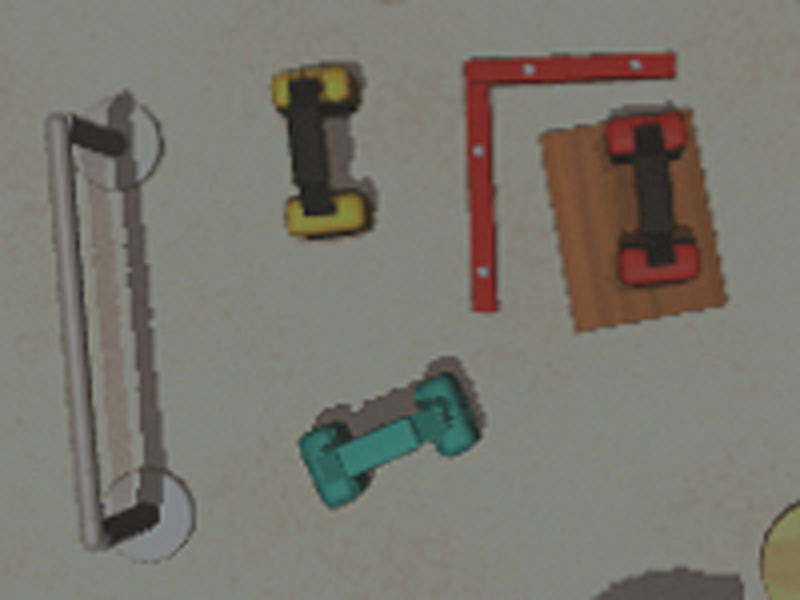

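View pics/s0z.png

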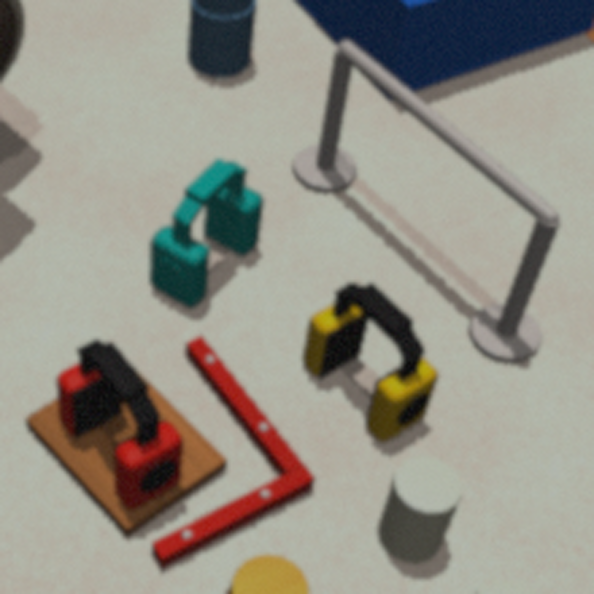

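View pics/t0c.png

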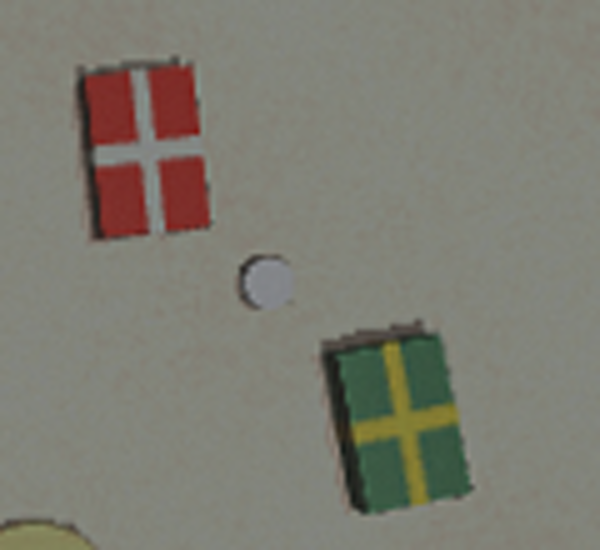

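```bash
cat > m.py <<'E'
from h import *
def rect(n,mask,z,lab):
    k,L,st,ce=cv2.connectedComponentsWithStats(mask.astype(np.uint8))
    for i in range(1,k):
        if st[i,4]<60: continue
        ys,xs=np.where(L==i)
        c,_=cv2.findContours((L==i).astype(np.uint8),cv2.RETR_EXTERNAL,cv2.CHAIN_APPROX_NONE)
        w=cast(n,c[0].reshape(-1,2),z)[:,:2]*1000
        r=cv2.minAreaRect(w.astype(np.float32))
        a=r[2]; s=r[1]
        if s[0]<s[1]: s=(s[1],s[0]); a=a+90
        a=(a+90)%180-90
        print(lab,"px",np.round(ce[i],1),"A",st[i,4],"rect c",np.round(r[0],1),"size",np.round(s,1),"long-axis ang %.1f"%a)
def masks(im):
    h=cv2.cvtColor(im,cv2.COLOR_RGB2HSV);H,S,V=[h[...,i].astype(int) for i in range(3)]
    return H,S,V
E
python3 - <<'E'
from m import *
for n in P: print(n,"cam",(-np.array(P[n]["R"]).T@np.array(P[n]["t"])).round(3))
im=cv2.cvtColor(cv2.imread("pics/top0.png"),cv2.COLOR_BGR2RGB)
H,S,V=masks(im)
roi=np.zeros(H.shape,bool);roi[165:300,140:440]=1
red=((H<6)|(H>174))&(S>150)&(V>60)&roi
grn=(H>45)&(H<75)&(S>80)&roi
yel=(H>22)&(H<34)&(S>120)&(V>60)&roi
wood=(H>7)&(H<18)&(S>100)&roi
blk=(V<50)&roi
for m,z,l in((red,.04,"red"),(grn,.042,"grn"),(yel,.074,"yel"),(wood,.018,"wood"),(blk,.117,"blk")): rect("top",m,z,l)
# bar ends from zoom (z=.173)
e=np.array([[58,118],[93,540]])/4+[130,160]
print("bar",cast("top",e-.5,.165))
f=np.array([[492,85],[677,53],[677,77],[466,62],[496,310],[473,310],[466,82],[489,86]])/4+[130,160]
print("jig",cast("top",f-.4,.022)[:,:2].round(4))
b=np.array([[541,132],[692,110],[727,302],[577,332]])/4+[130,160]
print("board",cast("top",b-.4,.018)[:,:2].round(4))
E
```

```text
scene cam [ 1.151 -0.257  0.931]
top cam [0.52  0.041 1.459]
red px [260.4 193.3] A 538 rect c [613.9  66.4] size [184.8 147.3] long-axis ang 1.8
red px [291.2 192.3] A 105 rect c [652.6  11.2] size [56.6 24. ] long-axis ang -83.3
red px [351.6 201.3] A 121 rect c [ 631.9 -166.9] size [40.1 25.8] long-axis ang 7.2
red px [364.3 200.1] A 109 rect c [ 635.8 -204.7] size [38.7 24. ] long-axis ang 7.1
red px [353.8 219.8] A 118 rect c [ 577.3 -174.1] size [38.8 25.8] long-axis ang 7.3
red px [366.4 218.5] A 115 rect c [ 582.1 -211.5] size [39.2 24.6] long-axis ang 7.2
red px [294.6 225.9] A 113 rect c [ 5.561e+02 -5.000e-01] size [57.  24.7] long-axis ang -83.8
grn px [414.6 254.1] A 105 rect c [ 480.9 -356.4] size [40.5 22.8] long-axis ang 10.6
grn px [402.4 256.4] A 111 rect c [ 473.4 -320.5] size [41.3 25.8] long-axis ang 12.4
grn px [418.4 272.2] A 102 rect c [ 428.  -368.2] size [39.5 24.2] long-axis ang 12.6
grn px [406.2 274.7] A 104 rect c [ 419.7 -332.4] size [38.8 24.7] long-axis ang 12.6
yel px [210.7 213.9] A 89 rect c [583.5 241.7] size [50.  18.4] long-axis ang -83.3
yel px
[... 205 characters left out ...]
28.8 246.7] size [91.4 49.6] long-axis ang -9.3
blk px [153.7 194.2] A 73 rect c [632.1 398.8] size [39.4 15.8] long-axis ang 71.8
blk px [293.  208.1] A 270 rect c [601.   10.2] size [94.3 49.5] long-axis ang 11.6
blk px [398.4 265.7] A 77 rect c [ 449.7 -290. ] size [87.7  7.5] long-axis ang 11.2
blk px [162.4 289.9] A 78 rect c [365.6 363.1] size [37.9 16.1] long-axis ang -61.8
bar [[0.6409558  0.41273532 0.165     ]
 [0.35804411 0.37775548 0.165     ]]
jig [[ 0.6866  0.1268]
 [ 0.714  -0.0104]
 [ 0.696  -0.0108]
 [ 0.7034  0.1467]
 [ 0.5195  0.119 ]
 [ 0.5191  0.136 ]
 [ 0.6883  0.1462]
 [ 0.6858  0.129 ]]
board [[ 0.6527  0.0895]
 [ 0.672  -0.0227]
 [ 0.5298 -0.0518]
 [ 0.5048  0.0588]]
```

```bash
cat >> m.py <<'E'
from scipy.spatial.transform import Rotation as Ro
def go(x,y,z,yaw):
    o=bot.get_obs(); R=Ro.from_euler('xyz',o["tcp_rot"],degrees=True)
    T=Ro.from_euler('xyz',[180,0,yaw],degrees=True)
    d=R.inv().apply(np.array([x,y,z])-o["ee_pos"]); r=(R.inv()*T).as_rotvec()
    print("now",np.round(o["ee_pos"],4),np.round(o["tcp_rot"],2),"q",np.round(o["q"],1),"t",round(o["time"],2),"F",np.round(o["wrist_force"],1),"op",round(o["opening"],4))
    print("shift",np.round(d,4),"rotv",np.round(r,4),"rows>=",round(max(np.abs(d).max()/.05,np.linalg.norm(r)/.15),1))
E
python3 - <<'E'
from m import *
im=cv2.cvtColor(cv2.imread("pics/top0.png"),cv2.COLOR_BGR2RGB)
H,S,V=masks(im)
def R(x0,y0,x1,y1):
    r=np.zeros(H.shape,bool);r[y0:y1,x0:x1]=1;return r
def rep(n,m,z,l): rect(n,m,z,l)
red=((H<6)|(H>174))&(S>140)&(V>50)
yel=(H>20)&(H<36)&(S>110)&(V>50)
blk=(V<60)&(S<90)
rep("top",red&R(280,184,308,234),.092,"redcup")
rep("top",yel&R(196,174,226,222),.074,"yelcup")
rep("top",blk&R(285,196,302,220),.142,"redband")
rep("top",blk&R(200,184,213,212),.124,"yelband")
im2=cv2.cvtColor(cv2.imread("pics/scene0.png"),cv2.COLOR_BGR2RGB)
# midpoints of band in each row
for y in range(198,220,3):
    xs=np.where(blk[y,283:304])[0]+283; 
    if len(xs): print(y,xs.min(),xs.max(),cast("top",[(xs.min()+xs.max())/2,y],.142)[0].round(4))
for y in range(184,212,3):
    xs=np.where(blk[y,198:214])[0]+198; 
    if len(xs):print(y,xs.min(),xs.max(),cast("top",[(xs.min()+xs.max())/2,y],.124)[0].round(4))
# scene checks: project predicted band centre
print(proj("scene",[[.6005,.0085,.142],[.627,.24,.124],[.6409,.4127,.165],[.358,.3778,.165],[.687,.1275,.022]]).round(1))
go(.6005,.0085,.27,-83.3)
E
```

```text
redcup px [291.1 192.4] A 121 rect c [647.8  13.2] size [56.8 23.6] long-axis ang -83.8
redcup px [294.4 226. ] A 136 rect c [554.7   1. ] size [54.9 23.9] long-axis ang -84.2
yelcup px [207.8 181. ] A 92 rect c [676.2 254. ] size [55.5 24.5] long-axis ang -84.2
yelcup px [211.3 214. ] A 121 rect c [584.6 240.4] size [53.  26.2] long-axis ang -83.7
redband px [293.1 207.2] A 214 rect c [602.3   8. ] size [63.9 41.1] long-axis ang 3.9
yelband px [206.9 196.9] A 242 rect c [625.3 248.6] size [75.3 33.5] long-axis ang 2.1
198 289 299 [0.6285 0.0056 0.142 ]
201 289 296 [0.6202 0.0095 0.142 ]
204 289 296 [0.612  0.0093 0.142 ]
207 289 297 [0.6039 0.0077 0.142 ]
210 290 297 [0.5958 0.0062 0.142 ]
213 290 297 [0.5876 0.006  0.142 ]
216 290 298 [0.5795 0.0045 0.142 ]
219 290 301 [5.715e-01 2.000e-04 1.420e-01]
184 203 208 [0.6628 0.2513 0.124 ]
187 200 213 [0.6545 0.2482 0.124 ]
190 202 210 [0.6461 0.2493 0.124 ]
193 202 210 [0.6378 0.249  0.124 ]
196 203 210 [0.6295 0.2473 0.124 ]
199 203 211 [0.6212 0.2456 0.124 ]
202 203 211 [0.6129 0.2453 0.124 ]
205 204 211 [0.6046 0.2436 0.124 ]
208 205 213 [0.5964 0.2391 0.124 ]
211 206 212 [0.5881 0.2388 0.124 ]
[[263.  205.4]
 [356.8 183.4]
 [423.9 151.5]
 [346.8  87.6]
 [324.3 244.5]]
now [ 0.129  -0.5345  0.2307] [ 1.800e+02  7.000e-02 -7.643e+01] q [-76.4   5.   10.   95.1  -0.   90. ] t 0.1 F [0.3 0.1 0.7] op 0.0855
shift [-0.4172 -0.5857 -0.0389] rotv [1.000e-04 1.200e-03 1.199e-01] rows>= 11.7
```

```bash
python3 -m creep '[[-0.2,-0.293,-0.03,0,0,0.06,1],[-0.2,-0.293,-0.03,0,0,0.06,1],[-0.2,-0.293,-0.03,0,0,0.06,1],[-0.2,-0.293,-0.03,0,0,0.06,1],[-0.2,-0.293,-0.03,0,0,0.06,1],[-0.2,-0.293,-0.03,0,0,0.06,1],[-0.2,-0.293,-0.03,0,0,0.06,1],[-0.2,-0.293,-0.03,0,0,0.06,1]]' 40
python3 -c "
from m import *
go(.6015,.0075,.2,-83)"
```

```text
time: 0.9
ee_pos: [0.3695, -0.268, 0.2615]
tcp_rot: [-179.9, 0.0, -79.6]
wrist_force: [-0.6, -0.6, 0.3]
opening: 0.0857
now [ 0.3695 -0.268   0.2615] [-1.7995e+02  3.0000e-02 -7.9570e+01] q [-3.600e+01 -7.000e+00  1.700e+00  9.860e+01  1.000e-01  1.336e+02] t 0.9 F [-0.6 -0.6  0.3] op 0.0857
shift [-0.229  -0.2779  0.0619] rotv [-0.0009  0.0005  0.0598] rows>= 5.6
```

```bash
python3 -m creep '[[-0.1,-0.13,0,0,0,-1.2,1],[-0.1,-0.13,0,0,0,-1.2,1],[-0.1,-0.13,0,0,0,-1.2,1],[-0.1,-0.13,0,0,0,-1.2,1],[-0.1,-0.13,0,0,0,-1.2,1],[-0.1,-0.13,0,0,0,-1.2,1],[-0.1,-0.13,0,0,0,-1.2,1],[-0.1,-0.13,0,0,0,-1.2,1]]' 40
python3 -c "
from m import *
go(.6015,.0075,.2,97)"
```

```text
time: 1.7
ee_pos: [0.4771, -0.1506, 0.2609]
tcp_rot: [180.0, 0.0, -10.8]
wrist_force: [0.8, -0.4, 0.3]
opening: 0.0854
now [ 0.4771 -0.1506  0.2609] [ 1.800e+02  5.000e-02 -1.077e+01] q [-17.5  -1.    7.2  98.3  -0.   83.3] t 1.7 F [ 0.8 -0.4  0.3] op 0.0854
shift [ 0.0927 -0.1785  0.0608] rotv [-7.000e-04  7.000e-04 -1.881e+00] rows>= 12.5
```

```bash
python3 -m creep '[[0.07,-0.13,0,0,0,-1.0,1],[0.07,-0.13,0,0,0,-1.0,1],[0.07,-0.13,0,0,0,-1.0,1],[0.07,-0.13,0,0,0,-1.0,1],[0.07,-0.13,0,0,0,-1.0,1],[0.07,-0.13,0,0,0,-1.0,1],[0.07,-0.13,0,0,0,-1.0,1]]' 40
python3 -c "
from m import *
go(.6015,.0075,.2,97)"
```

```text
time: 2.4
ee_pos: [0.571, -0.0365, 0.2607]
tcp_rot: [-180.0, 0.0, 46.5]
wrist_force: [-0.4, 0.2, -0.1]
opening: 0.0852
now [ 0.571  -0.0365  0.2607] [-1.7996e+02  5.0000e-02  4.6510e+01] q [-3.7  9.  17.8 98.9 -0.  39.8] t 2.4 F [-0.4  0.2 -0.1] op 0.0852
shift [ 0.053  -0.0081  0.0607] rotv [-1.100e-03  4.000e-04 -8.812e-01] rows>= 5.9
```

```bash
python3 -m creep '[[0.053,-0.008,0.03,0,0,-0.881,0.6],[0.053,-0.008,0.06,0,0,-0.881,0.6],[0.053,-0.008,0.06,0,0,-0.881,0.6],[0.053,-0.008,0.06,0,0,-0.881,0.6],[0.053,-0.008,0.06,0,0,-0.881,0.6],[0.053,-0.008,0.06,0,0,-0.881,0.6],[0.053,-0.008,0.06,0,0,-0.881,0.6],[0.053,-0.008,0.06,0,0,-0.881,0.6]]' 40
python3 -c "
from m import *
go(.6015,.0075,.13,97)
im=optics.camera('scene');zoom(im,180,100,380,300,3,'pics/s1.png')
im=optics.camera('top');zoom(im,230,130,350,250,5,'pics/t1.png')"
```

```text
time: 3.2
ee_pos: [0.6019, 0.0072, 0.201]
tcp_rot: [-180.0, 0.0, 96.4]
wrist_force: [0.3, -0.1, -0.9]
opening: 0.0513
now [0.6019 0.0072 0.201 ] [-179.96    0.     96.41] q [ 0.7 11.7 14.3 92.6 -0.  -5.7] t 3.2 F [ 0.3 -0.1 -0.9] op 0.0513
shift [ 0.0003 -0.0003  0.071 ] rotv [-0.0006  0.     -0.0102] rows>= 1.4
```

View pics/s1.png

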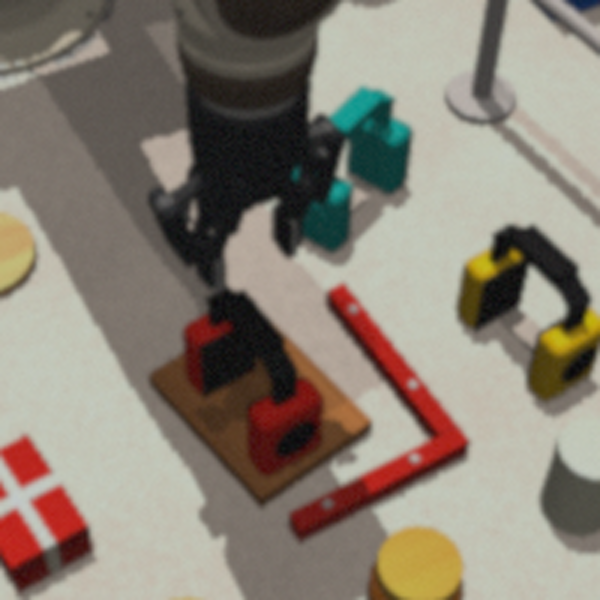

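View pics/t1.png

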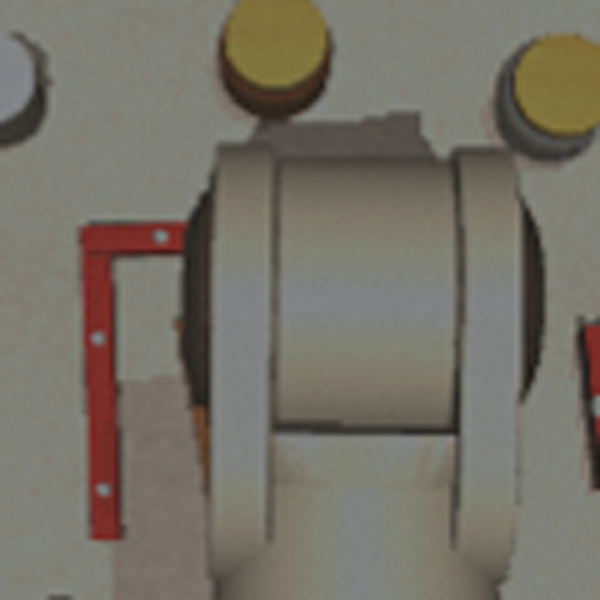

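```bash
python3 -m creep '[[0,0,0.04,0,0,-0.01,0.6],[0,0,0.07,0,0,-0.01,0.6],[0,0,0.07,0,0,-0.01,0.6],[0,0,0.07,0,0,-0.01,0],[0,0,0.07,0,0,-0.01,0],[0,0,0.07,0,0,-0.01,0],[0,0,0.07,0,0,-0.01,0],[0,0,0.07,0,0,-0.01,0]]' 40
python3 -m creep '[[0,0,0,0,0,0,0],[0,0,0,0,0,0,0],[0,0,-0.005,0,0,0,0],[0,0,-0.01,0,0,0,0],[0,0,-0.02,0,0,0,0]]' 50
python3 -c "
from m import *
im=optics.camera('scene');zoom(im,180,100,380,300,3,'pics/s2.png')"
```

```text
time: 4.1
ee_pos: [0.603, 0.0079, 0.1336]
tcp_rot: [179.8, 0.0, 97.2]
wrist_force: [-0.9, 1.3, 7.4]
opening: 0.0229
time: 4.6
ee_pos: [0.6017, 0.0076, 0.1513]
tcp_rot: [-179.9, -0.0, 97.2]
wrist_force: [0.2, 0.3, -1.9]
opening: 0.0225
```

View pics/s2.png

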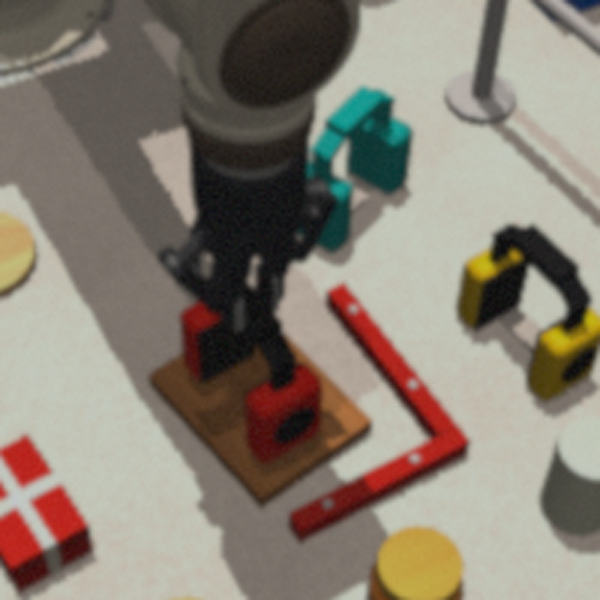

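```bash
python3 -m creep '[[0,0,-0.04,0,0,0,0],[0,0,-0.08,0,0,0,0],[0,0,-0.12,0,0,0.1,0],[0,0,-0.15,0,0,0.2,0],[0,0,-0.18,0,0,0.3,0],[0,0,-0.18,0,0,0.4,0],[0,0,-0.18,0,0,0.4,0]]' 50
python3 -c "
from m import *
go(.4251,.3858,.325,7.05)"
```

```text
time: 5.35
ee_pos: [0.6024, 0.0076, 0.3324]
tcp_rot: [179.9, -0.0, 74.2]
wrist_force: [-0.5, -0.4, -1.6]
opening: 0.0221
now [0.6024 0.0076 0.3324] [ 1.7989e+02 -3.0000e-02  7.4220e+01] q [  0.7  16.8  35.4 108.5  -0.   16.5] t 5.35 F [-0.5 -0.4 -1.6] op 0.0221
shift [ 0.3157 -0.2734  0.007 ] rotv [ 0.0014 -0.0015  1.1724] rows>= 7.8
```

```bash
python3 -m creep '[[0.03,-0.027,0,0,0,0.12,0],[0.07,-0.06,0,0,0,0.27,0],[0.11,-0.095,0,0,0,0.42,0],[0.15,-0.13,0,0,0,0.57,0],[0.19,-0.165,0,0,0,0.72,0],[0.23,-0.2,0,0,0,0.87,0],[0.26,-0.225,0,0,0,1.0,0],[0.27,-0.235,0,0,0,1.05,0]]' 50
python3 -c "
from m import *
go(.4251,.3858,.325,7.05)"
```

```text
time: 6.15
ee_pos: [0.4474, 0.3328, 0.3306]
tcp_rot: [180.0, 0.1, 14.1]
wrist_force: [0.6, -0.3, -0.5]
opening: 0.022
now [0.4474 0.3328 0.3306] [1.7998e+02 6.0000e-02 1.4060e+01] q [ 36.6   9.9  26.9 107.    0.  112.6] t 6.15 F [ 0.6 -0.3 -0.5] op 0.022
shift [-0.0087 -0.0569  0.0056] rotv [0.0004 0.001  0.1224] rows>= 1.1
```

```bash
python3 -m creep '[[-0.004,-0.02,0,0,0,0.06,0],[-0.007,-0.04,0,0,0,0.12,0],[-0.009,-0.057,0.0,0,0,0.122,0],[-0.009,-0.057,0.0,0,0,0.122,0],[-0.009,-0.057,0.0,0,0,0.122,0]]' 50
python3 -c "
from m import *
go(.4251,.3858,.288,7.05)
im=optics.camera('scene');zoom(im,260,20,460,220,3,'pics/s3.png')
im=optics.camera('top');zoom(im,120,160,260,320,3.5,'pics/t3.png')"
```

```text
time: 6.65
ee_pos: [0.4259, 0.3841, 0.3306]
tcp_rot: [179.9, 0.1, 7.3]
wrist_force: [0.3, -0.1, -1.4]
opening: 0.0224
now [0.4259 0.3841 0.3306] [1.7995e+02 5.0000e-02 7.3200e+00] q [ 42.1  12.3  29.7 107.5  -0.  124.7] t 6.65 F [ 0.3 -0.1 -1.4] op 0.0224
shift [-0.0006 -0.0018  0.0426] rotv [0.0009 0.0009 0.0048] rows>= 0.9
```

View pics/s3.png

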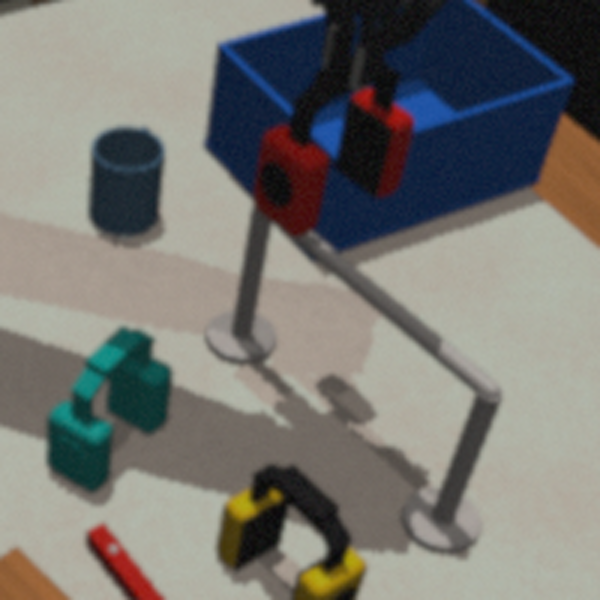

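View pics/t3.png

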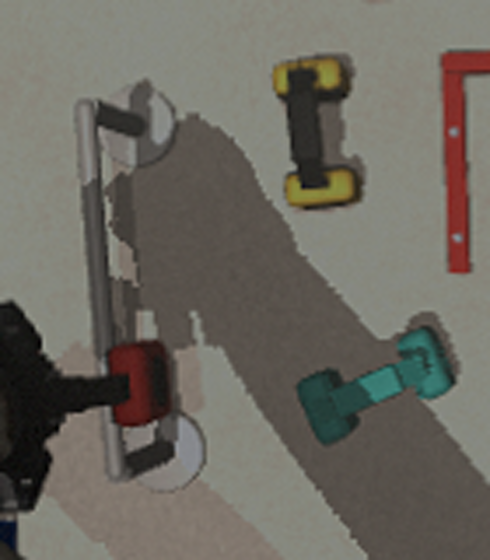

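```bash
python3 - <<'E'
from m import *
print(proj("top",[[.4259+.0056,.3841-.0457,.29],[.4259+.0056,.3841-.0457,.22]]).round(1), (np.array([[142,382]])/3.5+[120,160]))
im=optics.camera("scene")
# both cups in scene: predicted tops/bottoms
a=np.array([.4259,.3841]);d=np.array([.122,-.9925])
for s in(.046,-.046):
    print(proj("scene",[[*(a+d*s),.29],[*(a+d*s),.2175]]).round(1))
print((np.array([[300,133],[380,100],[290,222],[370,182]])/3+[260,20]).round(1))
E
```

```text
[[156.2 270.7]
 [163.1 268.9]] [[160.57142857 269.14285714]]
[[357.   66.4]
 [352.4  91.5]]
[[386.1  54. ]
 [380.1  79. ]]
[[360.   64.3]
 [386.7  53.3]
 [356.7  94. ]
 [383.3  80.7]]
```

```bash
python3 -m creep '[[0,-0.002,0.02,0,0,0,0],[0,-0.002,0.05,0,0,0,0],[0,-0.002,0.08,0,0,0,0],[0,-0.002,0.11,0,0,0,0],[0,-0.002,0.13,0,0,0,0],[0,-0.002,0.14,0,0,0,0],[0,-0.002,0.14,0,0,0,0]]' 50
python3 -c "
from m import *
go(.4251,.3858,.179,7.05)
im=optics.camera('scene');zoom(im,260,20,460,220,3,'pics/s4.png')"
```

```text
time: 7.5
ee_pos: [0.4257, 0.3854, 0.1903]
tcp_rot: [179.9, 0.1, 7.1]
wrist_force: [-0.6, 0.2, -1.4]
opening: 0.0227
now [0.4257 0.3854 0.1903] [1.7994e+02 8.0000e-02 7.1400e+00] q [ 42.2   7.8   8.6  90.9  -0.  125. ] t 7.5 F [-0.6  0.2 -1.4] op 0.0227
shift [-0.0005 -0.0005  0.0113] rotv [0.0011 0.0015 0.0015] rows>= 0.2
```

View pics/s4.png

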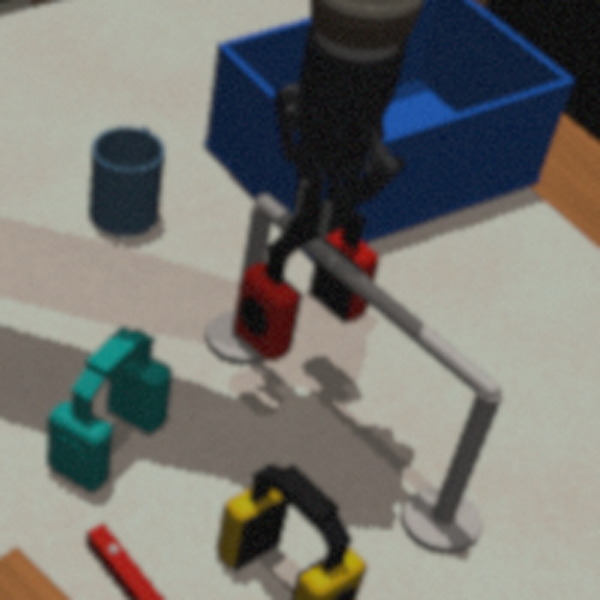

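Straddling the bar well. Lower slowly with force checks.

```bash
python3 -m creep '[[0,0,0.003,0,0,0,0],[0,0,0.006,0,0,0,0],[0,0,0.008,0,0,0,0],[0,0,0.008,0,0,0,0]]' 50
python3 -m creep '[[0,0,0.001,0,0,0,0],[0,0,0.002,0,0,0,0],[0,0,0.002,0,0,0,0]]' 50
```

```text
time: 7.95
ee_pos: [0.4258, 0.3862, 0.1832]
tcp_rot: [-180.0, -0.0, 7.2]
wrist_force: [-0.3, -0.7, -1.6]
opening: 0.0225
time: 8.25
ee_pos: [0.4258, 0.3862, 0.1812]
tcp_rot: [180.0, 0.0, 7.2]
wrist_force: [0.6, 0.6, -1.7]
opening: 0.0227
```

```bash
python3 -m creep '[[0,0,0.001,0,0,0,0],[0,0,0.002,0,0,0,0],[0,0,0.002,0,0,0,0]]' 50
python3 -m creep '[[0,0,0.001,0,0,0,0],[0,0,0.0015,0,0,0,0],[0,0,0.0015,0,0,0,0]]' 50
```

```text
time: 8.55
ee_pos: [0.4258, 0.3862, 0.1791]
tcp_rot: [180.0, 0.0, 7.2]
wrist_force: [-0.5, 0.2, -1.9]
opening: 0.0227
time: 8.85
ee_pos: [0.4259, 0.3862, 0.1783]
tcp_rot: [-180.0, -0.0, 7.2]
wrist_force: [-1.0, -1.0, 2.9]
opening: 0.0222
```

```bash
python3 -m creep '[[0,0,0,0,0,0,0.2],[0,0,0,0,0,0,0.4],[0,0,0,0,0,0,0.5],[0,0,-0.01,0,0,0,0.5],[0,0,-0.03,0,0,0,0.5],[0,0,-0.06,0,0,0,0.6],[0,0,-0.1,0,0,0,0.6],[0,0,-0.12,0,0,0,0.6]]' 50
python3 -c "
from m import *
go(.63,.247,.2,97.5)
im=optics.camera('scene');zoom(im,260,20,460,220,3,'pics/s5.png')"
```

```text
time: 9.65
ee_pos: [0.426, 0.3863, 0.3018]
tcp_rot: [-179.9, -0.2, 7.2]
wrist_force: [0.2, 0.5, 0.9]
opening: 0.0516
now [0.426  0.3863 0.3018] [-179.88   -0.18    7.16] q [ 42.2  10.7  24.4 103.5  -0.  125. ] t 9.65 F [0.2 0.5 0.9] op 0.0516
shift [0.1848 0.1639 0.102 ] rotv [ 7.0000e-04 -4.1000e-03 -1.5767e+00] rows>= 10.5
```

View pics/s5.png

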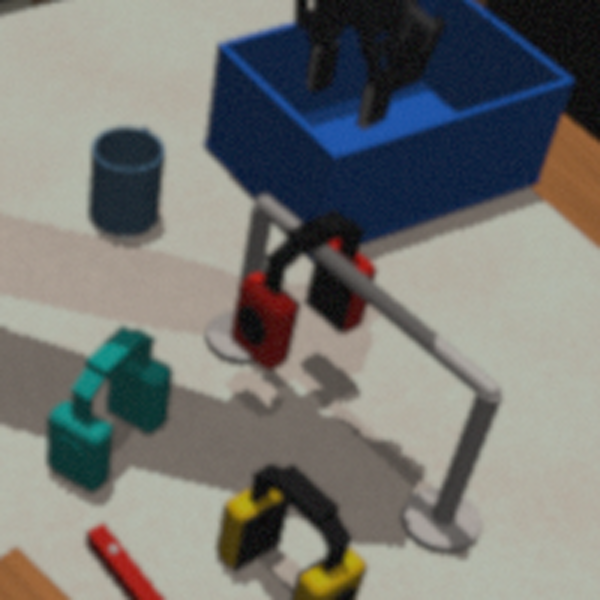

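```bash
python3 -m creep '[[0.02,0.02,0,0,0,-0.15,0.6],[0.05,0.045,0,0,0,-0.3,0.6],[0.08,0.07,0,0,0,-0.45,0.6],[0.11,0.1,0,0,0,-0.6,0.6],[0.14,0.125,0,0,0,-0.75,0.6],[0.17,0.15,0,0,0,-0.9,0.6],[0.185,0.164,0.03,0,0,-1.05,0.6],[0.185,0.164,0.06,0,0,-1.2,0.6]]' 50
python3 -c "
from m import *
go(.63,.247,.18,97.5)"
```

```text
time: 10.5
ee_pos: [0.6326, 0.2445, 0.2368]
tcp_rot: [179.9, -0.0, 76.1]
wrist_force: [0.8, 0.6, -0.8]
opening: 0.0513
now [0.6326 0.2445 0.2368] [ 1.7991e+02 -3.0000e-02  7.6100e+01] q [21.1 24.2 33.9 99.6 -0.  35.1] t 10.5 F [ 0.8  0.6 -0.8] op 0.0513
shift [ 0.0017 -0.0032  0.0568] rotv [ 1.600e-03 -2.000e-04 -3.736e-01] rows>= 2.5
```

```bash
python3 -m creep '[[0.002,-0.003,0,0,0,-0.15,0.6],[0.002,-0.003,0.02,0,0,-0.3,0.6],[0.002,-0.003,0.055,0,0,-0.374,0.6],[0.002,-0.003,0.055,0,0,-0.374,0.6],[0.002,-0.003,0.055,0,0,-0.374,0.6]]' 50
python3 -c "
from m import *
go(.63,.247,.112,97.5)
im=optics.camera('scene');zoom(im,260,80,460,280,3,'pics/s6.png')"
```

```text
time: 11.0
ee_pos: [0.6271, 0.2491, 0.1833]
tcp_rot: [-179.9, 0.0, 97.2]
wrist_force: [0.0, -1.7, 0.6]
opening: 0.0514
now [0.6271 0.2491 0.1833] [-1.7994e+02  1.0000e-02  9.7210e+01] q [21.7 22.3 25.3 93.1  0.  14.5] t 11.0 F [ 0.  -1.7  0.6] op 0.0514
shift [-0.0024  0.0027  0.0713] rotv [-0.001   0.0002 -0.0051] rows>= 1.4
```

View pics/s6.png

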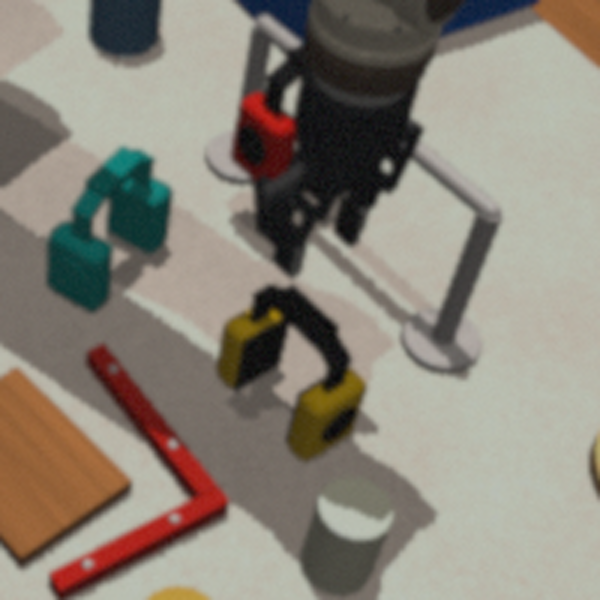

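```bash
python3 -m creep '[[-0.002,0.002,0.02,0,0,0,0.6],[-0.002,0.002,0.05,0,0,0,0.6],[-0.002,0.002,0.071,0,0,0,0.6],[-0.002,0.002,0.071,0,0,0,0.6],[-0.002,0.002,0.071,0,0,0,0],[-0.002,0.002,0.071,0,0,0,0],[-0.002,0.002,0.071,0,0,0,0],[-0.002,0.002,0.071,0,0,0,0]]' 50
python3 -m creep '[[0,0,0,0,0,0,0],[0,0,0,0,0,0,0],[0,0,-0.005,0,0,0,0],[0,0,-0.02,0,0,0,0],[0,0,-0.05,0,0,0,0],[0,0,-0.09,0,0,0,0],[0,0,-0.13,0,0,0,0],[0,0,-0.17,0,0,0,0]]' 50
python3 -c "
from m import *
go(.5392,.3999,.33,7.05)"
```

```text
time: 11.85
ee_pos: [0.6308, 0.2481, 0.1148]
tcp_rot: [179.8, -0.1, 97.3]
wrist_force: [0.1, 0.6, 7.2]
opening: 0.0223
time: 12.65
ee_pos: [0.6291, 0.2472, 0.2848]
tcp_rot: [179.9, -0.0, 97.3]
wrist_force: [0.5, -0.1, -0.5]
opening: 0.0228
now [0.6291 0.2472 0.2848] [ 1.7994e+02 -1.0000e-02  9.7340e+01] q [ 21.5  26.4  42.4 106.   -0.   14.1] t 12.65 F [ 0.5 -0.1 -0.5] op 0.0228
shift [ 0.163  -0.0697 -0.0453] rotv [ 7.0000e-04 -9.0000e-04  1.5758e+00] rows>= 10.5
```

```bash
python3 -m creep '[[0,0,-0.02,0,0,0.12,0],[0,0,-0.035,0,0,0.26,0],[0,0,-0.045,0,0,0.4,0],[0,0,-0.045,0,0,0.54,0],[0.01,-0.005,-0.045,0,0,0.68,0],[0.03,-0.015,-0.045,0,0,0.82,0],[0.05,-0.023,-0.045,0,0,0.96,0],[0.05,-0.023,-0.045,0,0,1.1,0]]' 50
python3 -c "
from m import *
go(.5392,.3999,.33,7.05)"
```

```text
time: 13.45
ee_pos: [0.599, 0.296, 0.3282]
tcp_rot: [-180.0, -0.1, 34.1]
wrist_force: [0.3, -0.9, -2.6]
opening: 0.0228
now [0.599  0.296  0.3282] [-1.7997e+02 -5.0000e-02  3.4110e+01] q [ 26.3  28.5  50.6 112.    0.   82.2] t 13.45 F [ 0.3 -0.9 -2.6] op 0.0228
shift [ 0.0088 -0.1195 -0.0017] rotv [-0.0007 -0.0008  0.4722] rows>= 3.1
```

```bash
python3 -m creep '[[0.001,-0.015,0,0,0,0.12,0],[0.003,-0.04,0,0,0,0.24,0],[0.005,-0.065,0,0,0,0.36,0],[0.007,-0.09,0,0,0,0.472,0],[0.008,-0.11,0,0,0,0.472,0],[0.009,-0.1195,0,0,0,0.472,0],[0.009,-0.1195,0,0,0,0.472,0]]' 50
python3 -c "
from m import *
go(.5392,.3999,.19,7.05)
im=optics.camera('scene');zoom(im,260,20,460,220,3,'pics/s7.png')"
```

```text
time: 14.15
ee_pos: [0.54, 0.3988, 0.3271]
tcp_rot: [-180.0, -0.0, 7.5]
wrist_force: [0.3, -0.6, -2.6]
opening: 0.0221
now [0.54   0.3988 0.3271] [-1.8e+02 -1.0e-02  7.5e+00] q [ 36.4  29.1  51.3 112.2  -0.  118.9] t 14.15 F [ 0.3 -0.6 -2.6] op 0.0221
shift [-0.0006 -0.0012  0.1371] rotv [-0.0001 -0.0002  0.0079] rows>= 2.7
```

View pics/s7.png

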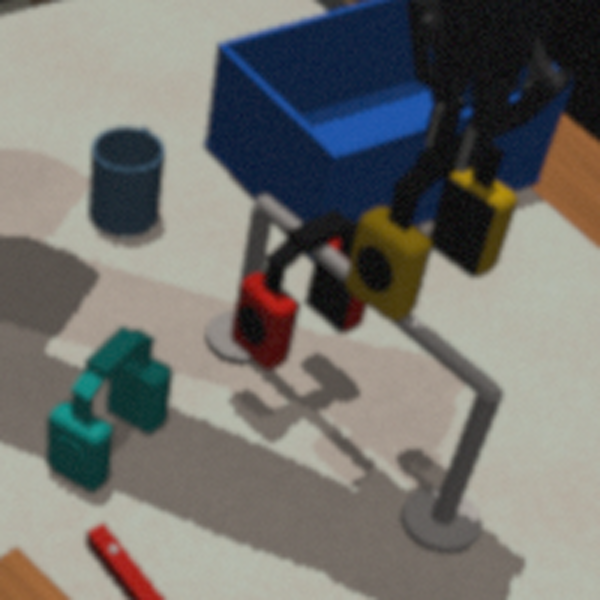

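Yellow pair is above the bar, clear of red. Lower.

```bash
python3 -m creep '[[0,-0.001,0.02,0,0,0,0],[0,-0.001,0.05,0,0,0,0],[0,-0.001,0.08,0,0,0,0],[0,-0.001,0.11,0,0,0,0],[0,-0.001,0.13,0,0,0,0],[0,-0.001,0.14,0,0,0,0],[0,-0.001,0.145,0,0,0,0],[0,-0.001,0.145,0,0,0,0]]' 50
python3 -m creep '[[0,0,0.001,0,0,0,0],[0,0,0.002,0,0,0,0],[0,0,0.002,0,0,0,0]]' 50
python3 -c "
from m import *
go(.5392,.3999,.179,7.05)
im=optics.camera('scene');zoom(im,260,20,460,220,3,'pics/s8.png')"
```

```text
time: 15.0
ee_pos: [0.5407, 0.3985, 0.1821]
tcp_rot: [180.0, -0.0, 7.3]
wrist_force: [-0.8, -0.7, -1.5]
opening: 0.0225
time: 15.3
ee_pos: [0.5406, 0.3991, 0.1804]
tcp_rot: [-180.0, -0.0, 7.3]
wrist_force: [0.6, 0.6, -1.8]
opening: 0.0229
now [0.5406 0.3991 0.1804] [-1.7997e+02 -5.0000e-02  7.2800e+00] q [ 36.4  21.6  24.2  92.5   0.  119.2] t 15.3 F [ 0.6  0.6 -1.8] op 0.0229
shift [-0.0013 -0.001   0.0014] rotv [-0.0005 -0.0008  0.0041] rows>= 0.0
```

View pics/s8.png

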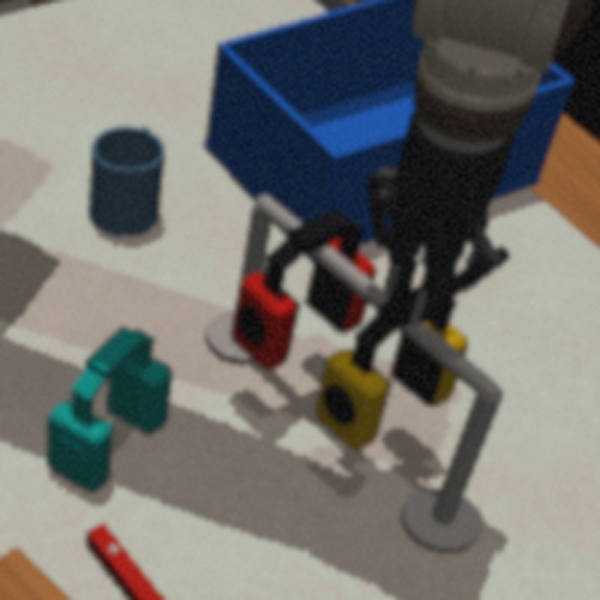

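```bash
python3 -m creep '[[0,0,0.001,0,0,0,0],[0,0,0.002,0,0,0,0],[0,0,0.002,0,0,0,0]]' 50
python3 -m creep '[[0,0,0.0005,0,0,0,0],[0,0,0.001,0,0,0,0],[0,0,0.001,0,0,0,0]]' 50
```

```text
time: 15.65
ee_pos: [0.5404, 0.3989, 0.1776]
tcp_rot: [180.0, 0.0, 7.3]
wrist_force: [0.8, -0.6, -1.5]
opening: 0.0228
time: 15.95
ee_pos: [0.5404, 0.3989, 0.1773]
tcp_rot: [-180.0, -0.0, 7.3]
wrist_force: [-1.2, -1.5, 2.6]
opening: 0.0225
```

```bash
python3 -m creep '[[0,0,0,0,0,0,0.2],[0,0,0,0,0,0,0.4],[0,0,0,0,0,0,0.5],[0,0,-0.01,0,0,0,0.5],[0,0,-0.03,0,0,0,0.5],[0,0,-0.06,0,0,0,0.5],[0,0,-0.1,0,0,0,0.5],[0,0,-0.12,0,0,0,0.5]]' 50
python3 - <<'E'
from m import *
im=optics.camera('scene');zoom(im,200,20,460,280,2.3,'pics/s9.png')
im=optics.camera('top');zoom(im,130,160,330,310,4,"pics/t9.png")
H,S,V=masks(im)
roi=np.zeros(H.shape,bool);roi[180:250,254:330]=1
rect("top",(H>7)&(H<18)&(S>100)&roi,.018,"wood")
E
```

```text
time: 16.75
ee_pos: [0.5404, 0.3988, 0.3011]
tcp_rot: [-179.9, -0.2, 7.3]
wrist_force: [-0.2, -0.4, 1.1]
opening: 0.0424
wood px [287.8 214.5] A 1887 rect c [589.4  19.4] size [148.2 113. ] long-axis ang 12.0
```

View pics/s9.png

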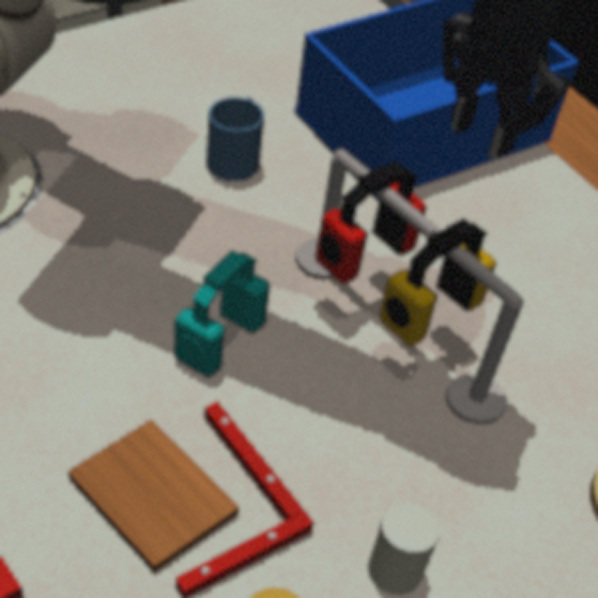

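View pics/t9.png

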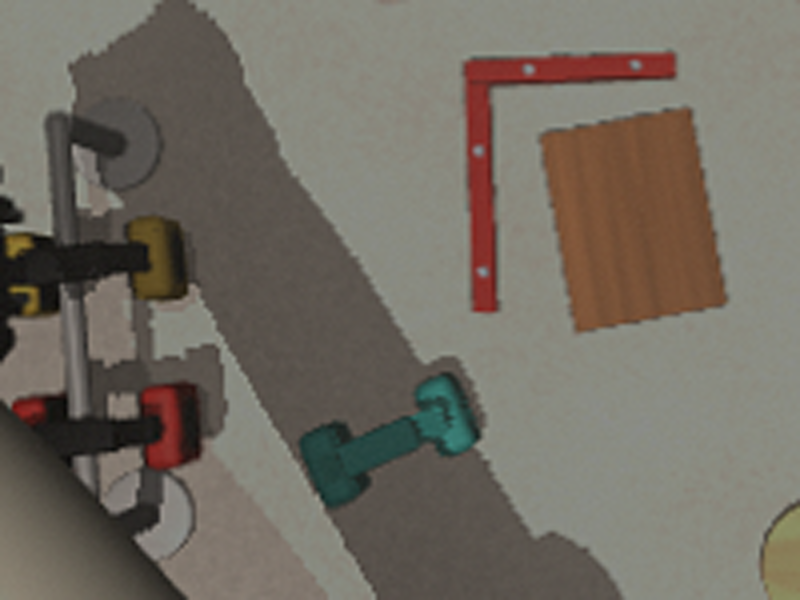

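```bash
python3 - <<'E'
from m import *
im=optics.camera('top')
L=im.astype(int); red=(L[...,0]-L[...,1]).astype(float)  # redness
def sub(profile,th):
    out=[]
    for i in range(len(profile)-1):
        a,b=profile[i],profile[i+1]
        if (a-th)*(b-th)<0: out.append(i+(th-a)/(b-a))
    return out
# side fence: rows 186..234, cols 244..260
for sel in (0,1):
  pts=[]
  for y in range(186,234):
    e=sub(red[y,242:262],45)
    if len(e)==2: pts.append([242+e[sel],y])
  w=cast("top",pts,.022)[:,:2]; p=np.polyfit(w[:,0],w[:,1],1)
  print("side",["outer","inner"][sel],len(w),"ang",np.degrees(np.arctan(p[0])).round(2),"y@x=.6",np.polyval(p,.6).round(4),"y@.687",np.polyval(p,.687).round(4))
  pts=[]
  for x in range(256,296):
    e=sub(red[168:190,x],45)
    if len(e)==2: pts.append([x,168+e[sel]])
  w=cast("top",pts,.022)[:,:2]; p=np.polyfit(w[:,1],w[:,0],1)
  print("back",["outer","inner"][sel],len(w),"ang",np.degrees(-np.arctan(p[0])).round(2),"x@y=.06",np.polyval(p,.06).round(4),"x@.128",np.polyval(p,.128).round(4))
print(red[176,244:262],red[200,244:262], red[168:190,280])
go(.595,-.085,.15,3.3)
E
```

```text
side outer 43 ang 3.74 y@x=.6 0.141 y@.687 0.1467
back outer 32 ang 3.77 x@y=.06 0.7099 x@.128 0.7054
side inner 43 ang 3.59 y@x=.6 0.1239 y@.687 0.1294
back inner 32 ang 3.63 x@y=.06 0.6924 x@.128 0.6881
[ 1.  6. 55. 88. 85. 84. 87. 85. 85. 83. 85. 84. 86. 85. 85. 88. 59. 14.] [ 0. -2. 13. 65. 88. 86. 88. 89. 61.  0. -1.  1.  4.  3.  0. -1. -2. -1.] [-2.  0. -2. -2. -3. 12. 77. 87. 84. 85. 89. 46. 11. -1. -2. -2. -1. -1.
 -1.  1. -1. -2.]
now [0.5409 0.3992 0.2987] [-1.7991e+02 -1.7000e-01  7.2700e+00] q [ 36.4  26.5  44.2 107.5  -0.  119.2] t 16.9 F [ 0.5  0.4 -1.2] op 0.0427
shift [-0.008   0.4874  0.1479] rotv [-0.0017 -0.0028  0.0694] rows>= 9.7
```

```bash
python3 -m creep '[[0,0.03,0,0,0,0,0.7],[0,0.07,0,0,0,0.06,0.7],[0,0.12,0,0,0,0.06,0.7],[0,0.17,0,0,0,0.06,0.7],[0,0.22,0,0,0,0.06,0.7],[0,0.27,0,0,0,0.06,0.7],[0,0.32,0,0,0,0.06,0.7],[0,0.36,0,0,0,0.06,0.7]]' 50
python3 -m creep '[[0,0.04,0.03,0,0,0,0.7],[0,0.08,0.08,0,0,0,0.7],[0,0.12,0.13,0,0,0,0.7],[0,0.13,0.17,0,0,0,0.7],[0,0.13,0.2,0,0,0,0.7],[0,0.13,0.2,0,0,0,0.7],[0,0.13,0.2,0,0,0,0.7]]' 50
python3 -c "
from m import *
go(.6,-.085,.02,3.7)
im=optics.camera('scene');zoom(im,140,130,370,330,3,'pics/s10.png')"
```

```text
time: 17.7
ee_pos: [0.5855, 0.0391, 0.2956]
tcp_rot: [180.0, 0.1, 3.8]
wrist_force: [0.6, 0.1, -0.8]
opening: 0.0598
time: 18.4
ee_pos: [0.5939, -0.0876, 0.0968]
tcp_rot: [-180.0, 0.1, 3.8]
wrist_force: [0.2, 0.4, 0.9]
opening: 0.0598
now [ 0.5939 -0.0876  0.0968] [-1.7997e+02  1.1000e-01  3.8300e+00] q [-8.4 11.4  2.4 81.1  0.  77.8] t 18.4 F [0.2 0.4 0.9] op 0.0598
shift [ 0.0064 -0.0022  0.0768] rotv [-0.0006  0.0019  0.0022] rows>= 1.5
```

View pics/s10.png

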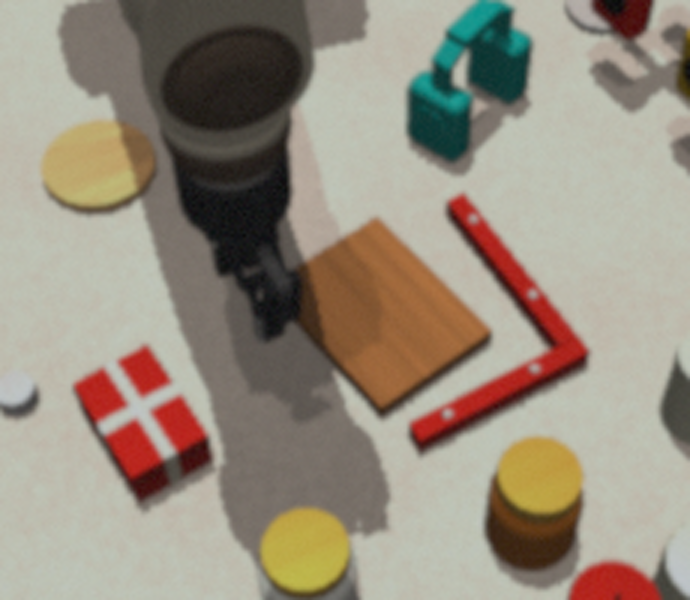

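```bash
python3 -m creep '[[0.005,0,0.03,0,0,0,0.7],[0.005,0,0.06,0,0,0,0.7],[0.005,0,0.08,0,0,0,0.7],[0.005,0,0.09,0,0,0,0.7],[0.005,0,0.094,0,0,0,0.7],[0.005,0,0.094,0,0,0,0.7]]' 50
python3 -c "
from m import *
im=optics.camera('scene');zoom(im,180,180,320,300,5,'pics/s11.png')"
```

```text
time: 19.05
ee_pos: [0.6006, -0.0874, 0.0044]
tcp_rot: [180.0, -0.1, 3.9]
wrist_force: [0.1, -0.9, 1.2]
opening: 0.0597
```

View pics/s11.png

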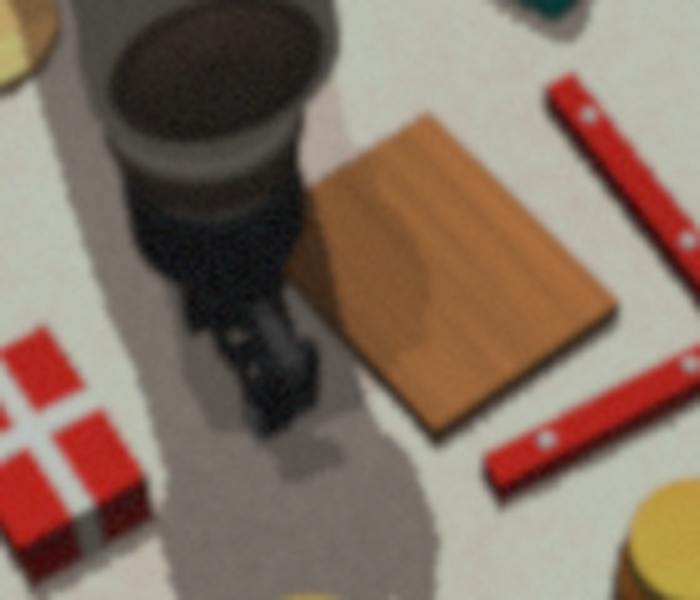

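```bash
python3 -m creep '[[0,-0.01,0,0,0,0,0.7],[0,-0.02,0,0,0,0,0.7],[0,-0.03,0,0,0,0,0.7],[0,-0.038,0,0,0,0,0.7],[0,-0.046,0,0,0,0,0.7],[0,-0.053,0,0,0,0,0.7],[0,-0.06,0,0,0,0,0.7],[0,-0.066,0,0,0,0,0.7]]' 50
python3 -c "
from m import *
go(.6,-.003,.003,3.7)
im=optics.camera('scene');zoom(im,180,160,350,290,4.2,'pics/s12.png')"
```

```text
time: 19.9
ee_pos: [0.5952, -0.0212, 0.0028]
tcp_rot: [180.0, 0.0, 3.8]
wrist_force: [-0.5, -2.7, 2.3]
opening: 0.06
now [ 0.5952 -0.0212  0.0028] [179.99   0.     3.84] q [-2.  12.9 -6.4 70.7 -0.  84.1] t 19.9 F [-0.5 -2.7  2.3] op 0.06
shift [ 0.006  -0.0179 -0.0002] rotv [0.0001 0.0001 0.0024] rows>= 0.4
```

View pics/s12.png

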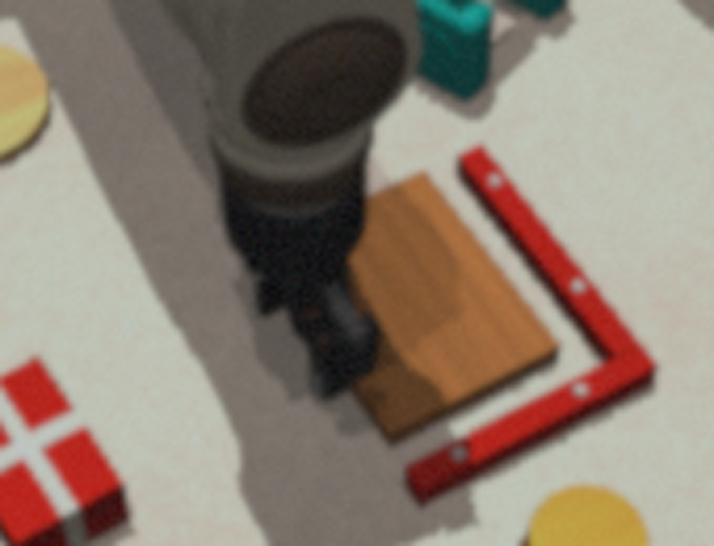

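```bash
python3 -m creep '[[0,-0.004,0,0,0,0,0.7],[0,-0.008,0,0,0,0,0.7],[0,-0.011,0,0,0,0,0.7],[0,-0.013,0,0,0,0,0.7],[0,-0.013,0,0,0,0,0.7]]' 50
python3 -m creep '[[0,-0.002,0,0,0,0,0.7],[0,-0.003,0,0,0,0,0.7],[0,-0.003,0,0,0,0,0.7]]' 50
```

```text
time: 20.45
ee_pos: [0.5943, -0.0084, 0.0027]
tcp_rot: [-180.0, 0.0, 3.9]
wrist_force: [0.4, 0.5, 0.1]
opening: 0.0598
time: 20.75
ee_pos: [0.5941, -0.0056, 0.0027]
tcp_rot: [-180.0, 0.0, 3.8]
wrist_force: [0.8, -0.4, -0.5]
opening: 0.0598
```

```bash
python3 -m creep '[[0,-0.002,0,0,0,0,0.7],[0,-0.003,0,0,0,0,0.7],[0,-0.003,0,0,0,0,0.7]]' 50
python3 -m creep '[[0,-0.001,0,0,0,0,0.7],[0,-0.002,0,0,0,0,0.7],[0,-0.002,0,0,0,0,0.7]]' 50
python3 -c "
from m import *
go(.6,-.003,.003,3.7)
im=optics.camera('scene');zoom(im,180,160,350,290,4.2,'pics/s13.png')"
```

```text
time: 21.05
ee_pos: [0.5939, -0.0025, 0.0027]
tcp_rot: [-180.0, 0.0, 3.9]
wrist_force: [-0.8, 0.9, 1.7]
opening: 0.0594
time: 21.35
ee_pos: [0.5938, -0.0008, 0.0028]
tcp_rot: [180.0, 0.0, 3.8]
wrist_force: [-0.4, -1.9, -1.0]
opening: 0.06
now [ 0.5938 -0.0008  0.0028] [1.7999e+02 1.0000e-02 3.8300e+00] q [-0.1 12.7 -6.6 70.7 -0.  86.1] t 21.35 F [-0.4 -1.9 -1. ] op 0.06
shift [ 0.0061  0.0026 -0.0002] rotv [0.0002 0.0002 0.0023] rows>= 0.1
```

View pics/s13.png

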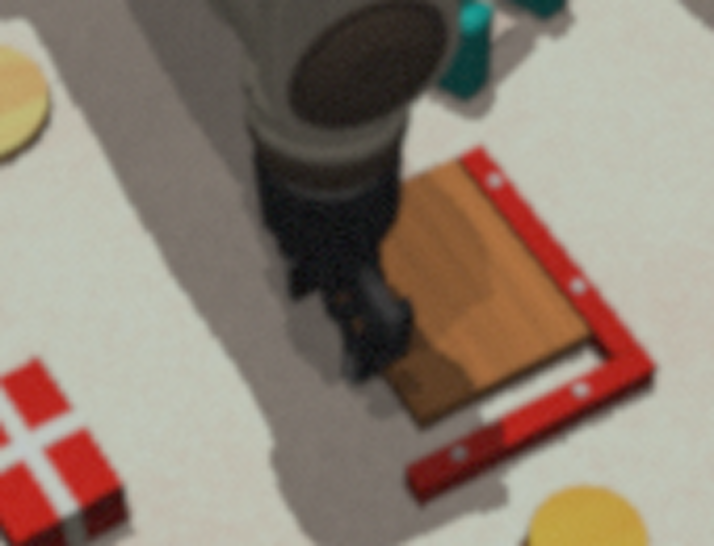

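```bash
python3 -m creep '[[0,-0.001,0,0,0,0,0.7],[0,-0.002,0,0,0,0,0.7],[0,-0.002,0,0,0,0,0.7]]' 50
python3 -m creep '[[0,-0.001,0,0,0,0,0.7],[0,-0.002,0,0,0,0,0.7],[0,-0.002,0,0,0,0,0.7]]' 50
```

```text
time: 21.7
ee_pos: [0.5938, -0.0007, 0.0028]
tcp_rot: [179.8, 0.0, 3.8]
wrist_force: [1.4, -11.0, -0.3]
opening: 0.0596
time: 22.0
ee_pos: [0.5937, -0.0006, 0.0029]
tcp_rot: [179.6, 0.0, 3.7]
wrist_force: [0.3, -21.1, -0.6]
opening: 0.0597
```

```bash
python3 -m creep '[[0,0.02,0,0,0,0,0.7],[0,0.05,-0.02,0,0,0,0.7],[0,0.05,-0.06,0,0,0,0.7],[0,0.05,-0.1,0,0,0,0.7],[0,0.05,-0.15,0,0,0,0.7],[0,0.05,-0.18,0,0,0,0.7],[0,0.05,-0.18,0,0,0,0.7]]' 50
python3 - <<'E'
from m import *
im=optics.camera('top');H,S,V=masks(im)
zoom(im,190,160,330,300,4.2,'pics/t14.png')
roi=np.zeros(H.shape,bool);roi[230:300,190:260]=1
rect("top",(H>78)&(H<95)&(S>90)&roi,.06,"teal")
m=(H>78)&(H<95)&(S>90)&roi; ys,xs=np.where(m); i=xs.argmax(); print(xs[i],ys[i],cast("top",[xs[i],ys[i]],.074))
go(.47,.045,.15,93.7)
E
```

```text
time: 22.7
ee_pos: [0.5987, -0.0466, 0.1883]
tcp_rot: [180.0, -0.5, 3.8]
wrist_force: [-0.1, -0.0, 0.3]
opening: 0.0602
teal px [226.3 270. ] A 536 rect c [424.  191.6] size [122.3  54.6] long-axis ang -64.9
248 269 [[0.42857181 0.12958865 0.074     ]]
now [ 0.5981 -0.0465  0.1853] [179.99  -0.26   3.85] q [-4.5 10.9 11.6 90.4  0.  81.7] t 22.75 F [ 0.  -0.  -0.3] op 0.0599
shift [-0.1218 -0.0999  0.0348] rotv [ 0.0037 -0.0034 -1.5682] rows>= 10.5
```

View pics/t14.png

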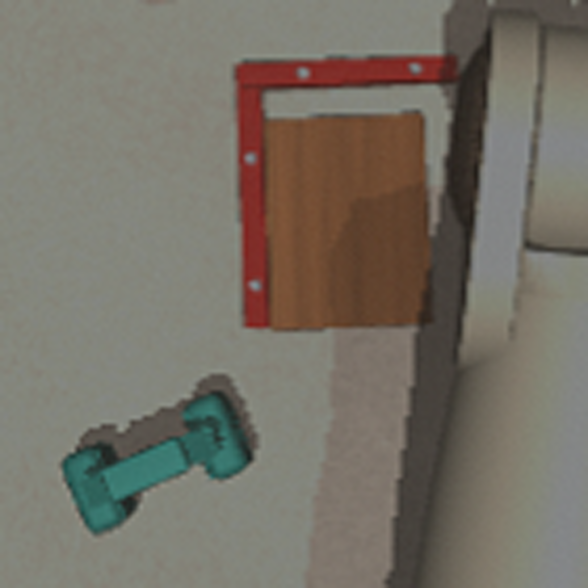

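```bash
python3 -m creep '[[-0.02,0,0,0,0,-0.14,0.7],[-0.05,-0.02,0,0,0,-0.28,0.7],[-0.09,-0.05,0,0,0,-0.42,0.7],[-0.12,-0.08,0,0,0,-0.56,0.7],[-0.125,-0.1,0,0,0,-0.7,0.7],[-0.125,-0.1,0,0,0,-0.84,0.7],[-0.125,-0.1,0,0,0,-0.98,0.7],[-0.125,-0.1,0,0,0,-1.12,0.7]]' 50
python3 -c "
from m import *
go(.468,.045,.06,93.7)"
```

```text
time: 23.55
ee_pos: [0.4648, 0.0451, 0.1813]
tcp_rot: [-179.9, 0.0, 68.4]
wrist_force: [-0.5, 1.2, -0.2]
opening: 0.06
now [0.4648 0.0451 0.1813] [-1.799e+02  3.000e-02  6.839e+01] q [ 5.5 -7.  -7.3 89.8  0.  27.1] t 23.55 F [-0.5  1.2 -0.2] op 0.06
shift [0.0011 0.0032 0.1213] rotv [-1.800e-03  1.000e-04 -4.418e-01] rows>= 2.9
```

```bash
python3 -m creep '[[0.001,0.003,0.02,0,0,-0.15,0.7],[0.001,0.003,0.05,0,0,-0.3,0.7],[0.001,0.003,0.08,0,0,-0.442,0.7],[0.001,0.003,0.11,0,0,-0.442,0.7],[0.001,0.003,0.14,0,0,-0.442,0.7],[0.001,0.003,0.165,0,0,-0.442,0.7],[0.001,0.003,0.178,0,0,-0.442,0.7],[0.001,0.003,0.178,0,0,-0.442,0.7]]' 50
python3 -c "
from m import *
go(.55,.05,.003,93.7)"
```

```text
time: 24.35
ee_pos: [0.4669, 0.0444, 0.0024]
tcp_rot: [-179.8, -0.0, 93.3]
wrist_force: [0.3, 0.8, 0.6]
opening: 0.0596
now [0.4669 0.0444 0.0024] [-179.76   -0.     93.34] q [  5.4  -3.8 -24.3  69.8   0.    2.1] t 24.35 F [0.3 0.8 0.6] op 0.0596
shift [ 0.0007  0.0833 -0.0009] rotv [-0.0042 -0.     -0.0063] rows>= 1.7
```

```bash
python3 -m creep '[[0,0.01,0,0,0,-0.006,0.7],[0,0.02,0,0,0,-0.006,0.7],[0,0.03,0,0,0,-0.006,0.7],[0,0.038,0,0,0,-0.006,0.7],[0,0.045,0,0,0,-0.006,0.7],[0,0.051,0,0,0,-0.006,0.7],[0,0.056,0,0,0,-0.006,0.7],[0,0.056,0,0,0,-0.006,0.7]]' 50
python3 -m creep '[[0,0.002,0,0,0,0,0.7],[0,0.004,0,0,0,0,0.7],[0,0.004,0,0,0,0,0.7]]' 50
python3 -m creep '[[0,0.001,0,0,0,0,0.7],[0,0.003,0,0,0,0,0.7],[0,0.003,0,0,0,0,0.7]]' 50
```

```text
time: 25.15
ee_pos: [0.5252, 0.0478, 0.0047]
tcp_rot: [180.0, 0.0, 93.7]
wrist_force: [-0.5, 0.0, -1.0]
opening: 0.0597
time: 25.45
ee_pos: [0.5287, 0.0481, 0.0048]
tcp_rot: [180.0, -0.0, 93.7]
wrist_force: [-0.1, 0.2, -0.9]
opening: 0.0597
time: 25.75
ee_pos: [0.5307, 0.0481, 0.0046]
tcp_rot: [-179.9, 0.0, 93.7]
wrist_force: [-6.5, -0.8, 2.9]
opening: 0.0601
```

```bash
python3 -m creep '[[0,0.001,0,0,0,0,0.7],[0,0.003,0,0,0,0,0.7],[0,0.003,0,0,0,0,0.7]]' 50
python3 -c "
from m import *
im=optics.camera('scene');zoom(im,200,160,350,290,4.5,'pics/s15.png')"
```

```text
time: 26.05
ee_pos: [0.5309, 0.0481, 0.0045]
tcp_rot: [-179.6, 0.0, 93.7]
wrist_force: [-20.7, -2.1, 13.8]
opening: 0.0598
```

View pics/s15.png

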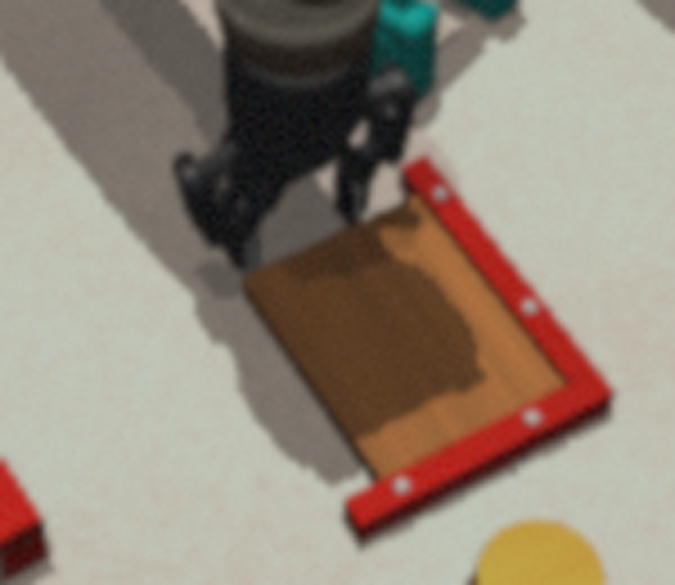

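```bash
python3 -m creep '[[0,-0.02,0,0,0,0,0.7],[0,-0.04,-0.02,0,0,0,0.7],[0,-0.04,-0.06,0,0,0,0.7],[0,-0.04,-0.1,0,0,0,0.7],[0,-0.04,-0.15,0,0,0,0.7],[-0.04,-0.04,-0.18,0,0,0,0.7],[-0.09,-0.04,-0.18,0,0,0,0.7],[-0.13,-0.04,-0.18,0,0,0,0.7]]' 50
cat > brd.py <<'E'
from m import *
import sys
im=optics.camera('top');H,S,V=masks(im)
zoom(im,230,160,320,250,6.6,'pics/'+sys.argv[1]+'.png')
roi=np.zeros(H.shape,bool);roi[165:255,230:330]=1
rect("top",(H>7)&(H<18)&(S>100)&roi,.018,"wood")
E
python3 brd.py t16; python3 -c "
from m import *
go(.6,0,.2,97)"
```

```text
time: 26.9
ee_pos: [0.5038, -0.0857, 0.1864]
tcp_rot: [179.8, 0.1, 93.7]
wrist_force: [0.3, -0.2, -1.3]
opening: 0.0597
wood px [271.9 204.9] A 1908 rect c [617.1  67.5] size [148.7 113.9] long-axis ang 3.8
now [ 0.5036 -0.0901  0.1855] [1.7989e+02 1.6000e-01 9.3540e+01] q [-10.1  -1.1  -1.3  89.7  -0.1 -13.6] t 26.95 F [-1.7 -2.5 -1.1] op 0.0596
shift [ 0.0839  0.1018 -0.0146] rotv [ 0.0019  0.0028 -0.0603] rows>= 2.0
```

View pics/t16.png

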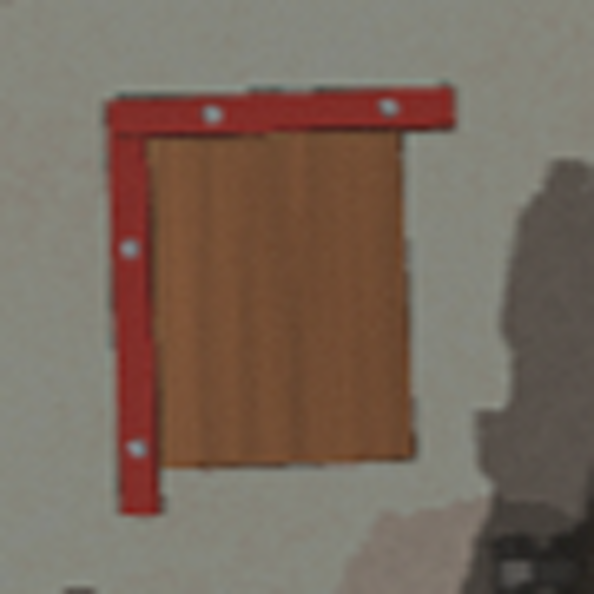

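```bash
python3 -c "
from m import *
go(.6207,-.06,.003,93.7)"
python3 -m creep '[[0.02,0.04,0,0,0,0,0.7],[0.03,0.08,0,0,0,0,0.7],[0.03,0.12,0.02,0,0,0,0.7],[0.03,0.12,0.07,0,0,0,0.7],[0.03,0.12,0.12,0,0,0,0.7],[0.03,0.12,0.16,0,0,0,0.7],[0.03,0.12,0.182,0,0,0,0.7],[0.03,0.12,0.182,0,0,0,0.7]]' 50
python3 -c "
from m import *
go(.6207,-.035,.003,93.7)"
```

```text
now [ 0.5036 -0.0901  0.1855] [1.7989e+02 1.6000e-01 9.3540e+01] q [-10.1  -1.1  -1.3  89.7  -0.1 -13.6] t 26.95 F [-1.7 -2.5 -1.1] op 0.0596
shift [0.0233 0.1184 0.1826] rotv [ 0.0019  0.0027 -0.0027] rows>= 3.7
time: 27.75
ee_pos: [0.6185, -0.046, -0.0012]
tcp_rot: [-179.7, -0.0, 93.7]
wrist_force: [-0.0, 0.2, 0.7]
opening: 0.0597
now [ 0.6185 -0.046  -0.0012] [-1.7965e+02 -5.0000e-02  9.3680e+01] q [-4.3 16.7 -2.3 71.4  0.  -7.9] t 27.75 F [-0.   0.2  0.7] op 0.0597
shift [ 0.0108  0.0029 -0.0042] rotv [-0.0061 -0.0009 -0.0003] rows>= 0.2
```

```bash
python3 -m creep '[[0.002,0,-0.003,0,0,0,0.7],[0.006,0,-0.003,0,0,0,0.7],[0.008,0,-0.003,0,0,0,0.7],[0.008,0,-0.003,0,0,0,0.7]]' 50
python3 -m creep '[[0.002,0,0,0,0,0,0.7],[0.003,0,0,0,0,0,0.7],[0.003,0,0,0,0,0,0.7]]' 50
python3 -m creep '[[0.002,0,0,0,0,0,0.7],[0.003,0,0,0,0,0,0.7],[0.003,0,0,0,0,0,0.7]]' 50
```

```text
time: 28.15
ee_pos: [0.6211, -0.0379, 0.0073]
tcp_rot: [179.9, 0.0, 93.7]
wrist_force: [-0.3, 0.0, -1.0]
opening: 0.0597
time: 28.45
ee_pos: [0.6201, -0.0351, 0.0059]
tcp_rot: [180.0, -0.0, 93.7]
wrist_force: [0.9, 0.1, -0.4]
opening: 0.06
time: 28.75
ee_pos: [0.6199, -0.0321, 0.0057]
tcp_rot: [-180.0, -0.0, 93.7]
wrist_force: [-0.1, 0.2, 0.0]
opening: 0.0597
```

```bash
python3 -m creep '[[0,0,0.004,0,0,0,0.7],[0.002,0,0.004,0,0,0,0.7],[0.003,0,0.004,0,0,0,0.7],[0.003,0,0.004,0,0,0,0.7]]' 50
python3 -m creep '[[0.002,0,0,0,0,0,0.7],[0.003,0,0,0,0,0,0.7],[0.003,0,0,0,0,0,0.7]]' 50
python3 -m creep '[[0.002,0,0,0,0,0,0.7],[0.003,0,0,0,0,0,0.7],[0.003,0,0,0,0,0,0.7]]' 50
python3 -c "
from m import *
im=optics.camera('scene');zoom(im,200,160,350,290,4.5,'pics/s17.png')"
```

```text
time: 29.15
ee_pos: [0.6199, -0.0311, 0.0016]
tcp_rot: [180.0, 0.2, 93.6]
wrist_force: [1.3, -9.4, -0.8]
opening: 0.0597
time: 29.45
ee_pos: [0.6198, -0.0307, 0.0018]
tcp_rot: [180.0, 0.5, 93.5]
wrist_force: [0.6, -22.6, -0.3]
opening: 0.0595
time: 29.75
ee_pos: [0.6197, -0.0304, 0.002]
tcp_rot: [180.0, 0.7, 93.4]
wrist_force: [1.5, -35.9, -0.2]
opening: 0.0599
```

View pics/s17.png

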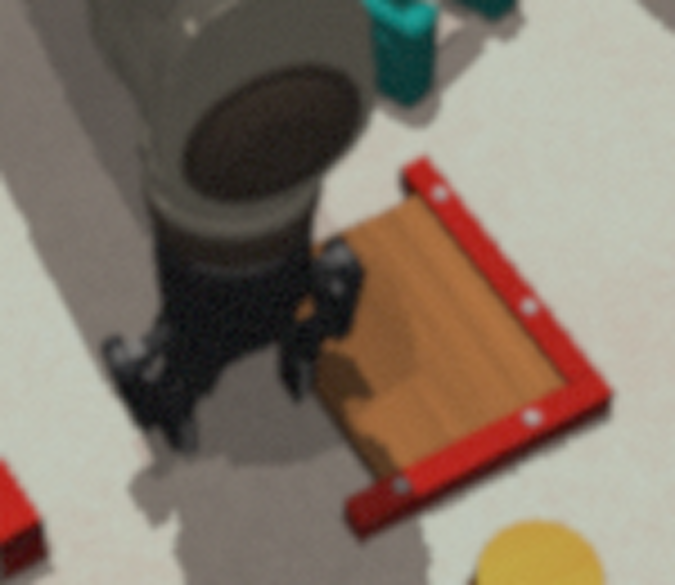

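```bash
python3 -m creep '[[-0.008,0,0,0,0,0,0.7],[-0.02,0,0,0,0,0,0.7],[-0.025,0,-0.03,0,0,0,0.7],[-0.03,0,-0.08,0,0,0,0.8],[-0.06,0,-0.12,0,0,0,1],[-0.1,0,-0.13,0,0,0.0,1],[-0.15,0,-0.13,0,0,-0.06,1],[-0.16,0,-0.13,0,0,-0.06,1]]' 50
python3 brd.py t18
python3 - <<'E'
from m import *
im=optics.camera('scene');H,S,V=masks(im)
zoom(im,120,170,320,330,3.5,'pics/s18.png')
go(.607,-.189,.06,97.2)
E
```

```text
time: 30.6
ee_pos: [0.6296, -0.1872, 0.132]
tcp_rot: [179.9, 0.1, 97.1]
wrist_force: [-0.9, -0.0, -0.0]
opening: 0.0855
wood px [271.7 204.9] A 1905 rect c [617.   68.1] size [148.6 114.1] long-axis ang 3.5
now [ 0.6293 -0.1846  0.1312] [-1.7997e+02 -3.0000e-02  9.6950e+01] q [-16.4  18.9  15.3  86.4   0.  -23.3] t 30.7 F [ 0.1  0.7 -0.3] op 0.0851
shift [-0.0017 -0.0226  0.0712] rotv [-0.0006 -0.0006 -0.0043] rows>= 1.4
```

View pics/s18.png

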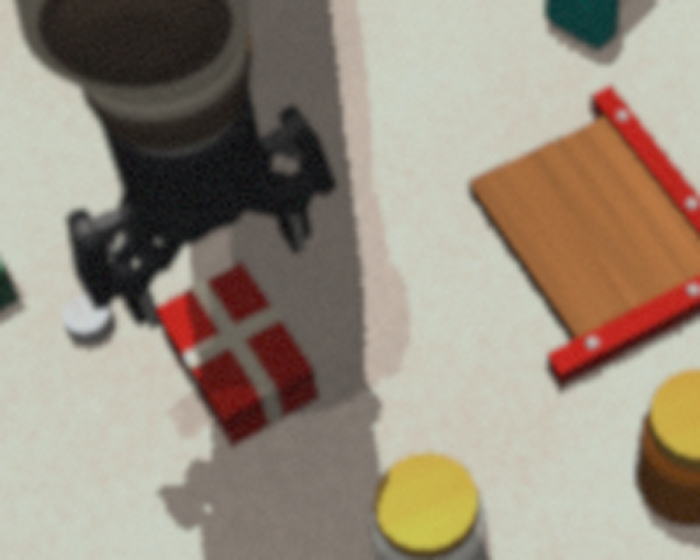

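View pics/t18.png

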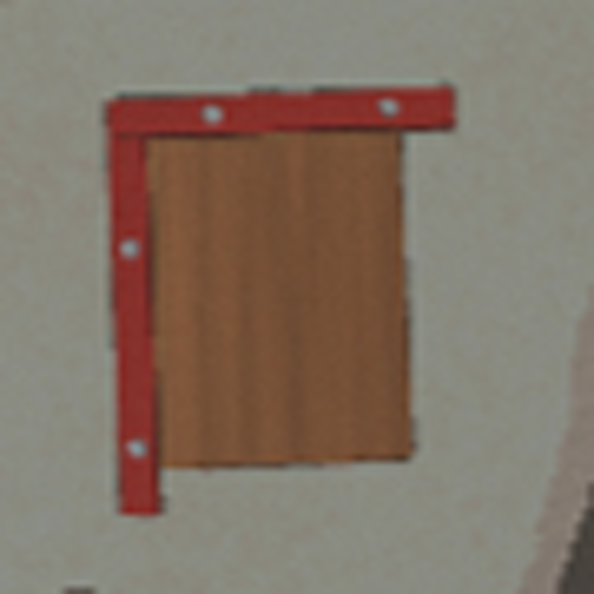

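```bash
python3 -m creep '[[-0.002,-0.012,0,0,0,-0.004,1],[-0.002,-0.023,0.02,0,0,-0.004,1],[-0.002,-0.023,0.05,0,0,-0.004,1],[-0.002,-0.023,0.07,0,0,-0.004,1],[-0.002,-0.023,0.07,0,0,-0.004,1]]' 50
python3 -c "
from m import *
go(.607,-.189,-.005,97.2)
im=optics.camera('scene');zoom(im,120,170,320,330,3.5,'pics/s19.png')"
```

```text
time: 31.2
ee_pos: [0.6052, -0.1856, 0.0584]
tcp_rot: [-179.7, -0.2, 97.4]
wrist_force: [-0.8, 0.3, 0.1]
opening: 0.0854
now [ 0.6052 -0.1856  0.0584] [-1.7972e+02 -1.6000e-01  9.7410e+01] q [-17.1  16.7   4.5  78.1   0.  -24.5] t 31.2 F [-0.8  0.3  0.1] op 0.0854
shift [-0.0038  0.0017  0.0634] rotv [-0.0049 -0.0028  0.0037] rows>= 1.3
```

View pics/s19.png

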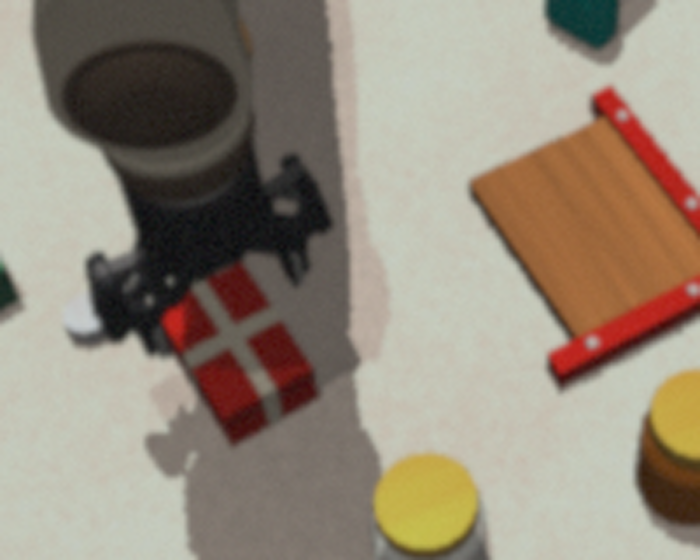

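```bash
python3 -m creep '[[-0.004,0.0015,0,0,0,0,1],[-0.004,0.0015,0.02,0,0,0,1],[-0.004,0.0015,0.04,0,0,0,1],[-0.004,0.0015,0.055,0,0,0,1],[-0.004,0.0015,0.062,0,0,0,1],[-0.004,0.0015,0.062,0,0,0,1]]' 50
python3 -c "
from m import *
im=optics.camera('scene');zoom(im,120,170,320,330,3.5,'pics/s20.png')"
```

```text
time: 31.85
ee_pos: [0.6088, -0.1914, -0.0006]
tcp_rot: [-180.0, -0.0, 97.3]
wrist_force: [0.0, 0.2, -0.1]
opening: 0.0854
```

View pics/s20.png

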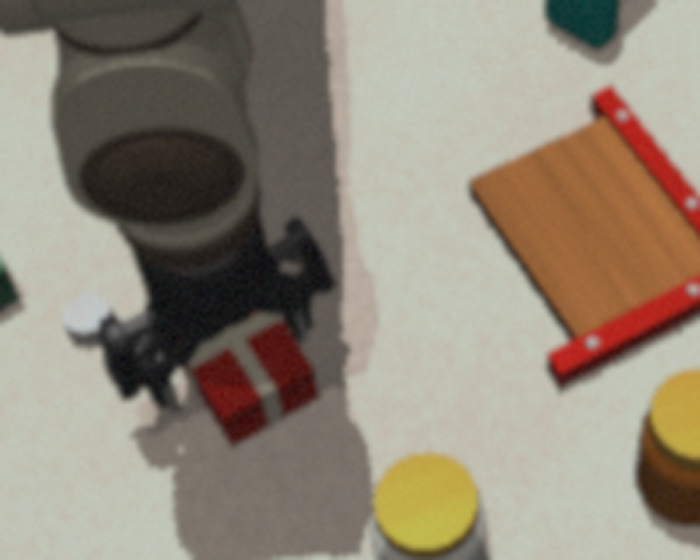

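```bash
python3 -m creep '[[0,0,0.002,0,0,0,1],[0,0,0.002,0,0,0,0.6],[0,0,0.002,0,0,0,0.6],[0,0,0.002,0,0,0,0.6],[0,0,0.002,0,0,0,0.6]]' 60
python3 -m creep '[[0,0,-0.003,0,0,0,0.6],[0,0,-0.01,0,0,0,0.6],[0,0,-0.03,0,0,0,0.6],[0,0,-0.06,0,0,0,0.6],[0,0,-0.09,0,0,0,0.6],[0,0,-0.11,0,0,0,0.6],[0,0,-0.11,0,0,0,0.6]]' 60
python3 -c "
from m import *
im=optics.camera('scene');zoom(im,120,100,320,260,3.5,'pics/s21.png')
go(.617,.0675,.115,93.7)"
```

```text
time: 32.4
ee_pos: [0.6095, -0.1916, -0.0012]
tcp_rot: [179.9, 0.0, 97.4]
wrist_force: [-0.0, 0.9, 6.2]
opening: 0.0632
time: 33.1
ee_pos: [0.6104, -0.1921, 0.1113]
tcp_rot: [179.7, 0.1, 97.3]
wrist_force: [0.2, 0.3, -2.4]
opening: 0.0635
now [ 0.6097 -0.1918  0.1089] [1.7988e+02 6.0000e-02 9.7340e+01] q [-17.5  16.4   9.7  83.2  -0.  -24.8] t 33.15 F [ 0.   0.8 -3. ] op 0.0635
shift [ 0.2563  0.0404 -0.0062] rotv [0.0021 0.001  0.0636] rows>= 5.1
```

View pics/s21.png

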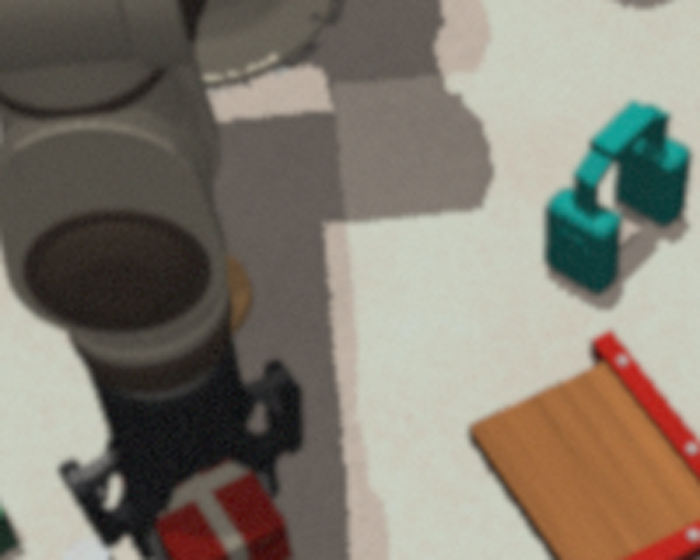

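```bash
python3 -m creep '[[0.02,0.003,0,0,0,0.02,0.6],[0.06,0.01,0,0,0,0.063,0.6],[0.1,0.017,0,0,0,0.063,0.6],[0.14,0.023,0,0,0,0.063,0.6],[0.18,0.03,0,0,0,0.063,0.6],[0.22,0.037,0,0,0,0.063,0.6],[0.245,0.04,0,0,0,0.063,0.6],[0.256,0.042,0,0,0,0.063,0.6]]' 60
python3 -m creep '[[0,0,0,0,0,0,0.6],[0,0,0.01,0,0,0,0.6],[0,0,0.03,0,0,0,0.6],[0,0,0.05,0,0,0,0.6],[0,0,0.06,0,0,0,0.6],[0,0,0.06,0,0,0,0.6]]' 60
python3 -c "
from m import *
im=optics.camera('scene');zoom(im,200,130,360,270,4.2,'pics/s22.png')
go(.619,.0675,.017,93.7)"
```

```text
time: 33.95
ee_pos: [0.6169, 0.07, 0.1056]
tcp_rot: [-179.8, -0.0, 93.9]
wrist_force: [-0.2, -1.2, -2.8]
opening: 0.0636
time: 34.55
ee_pos: [0.6168, 0.0664, 0.0455]
tcp_rot: [-179.8, 0.0, 93.7]
wrist_force: [-0.3, -0.7, -2.4]
opening: 0.0636
now [0.6175 0.0667 0.047 ] [-1.7991e+02  1.0000e-02  9.3670e+01] q [ 6.2 15.1  1.2 76.2 -0.   2.5] t 34.6 F [ 0.5 -0.5 -2.5] op 0.0633
shift [0.0007 0.0016 0.03  ] rotv [-0.0015  0.0002 -0.0006] rows>= 0.6
```

View pics/s22.png

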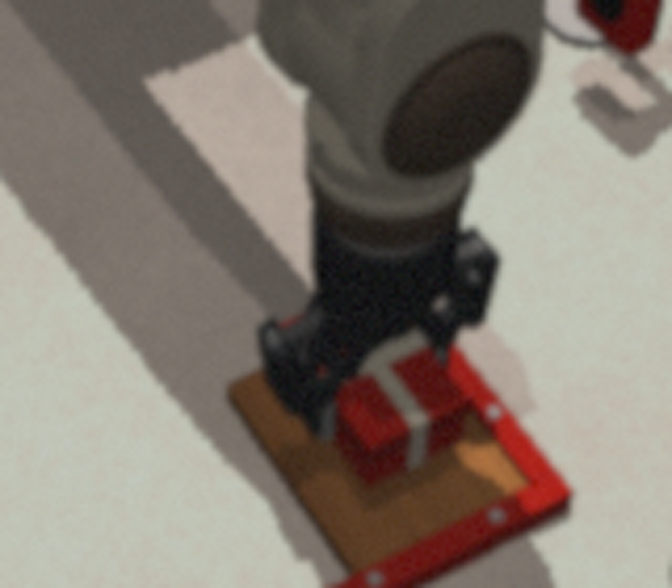

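```bash
python3 -m creep '[[0,0.001,0.008,0,0,0,0.6],[0,0.0015,0.016,0,0,0,0.6],[0,0.0015,0.023,0,0,0,0.6],[0,0.0015,0.026,0,0,0,0.6],[0,0.0015,0.026,0,0,0,0.6]]' 60
python3 -m creep '[[0,0,0.001,0,0,0,0.6],[0,0,0.002,0,0,0,0.6],[0,0,0.002,0,0,0,0.6]]' 60
python3 -m creep '[[0,0,0.001,0,0,0,0.6],[0,0,0.002,0,0,0,0.6],[0,0,0.002,0,0,0,0.6]]' 60
```

```text
time: 35.1
ee_pos: [0.619, 0.0678, 0.0211]
tcp_rot: [-179.9, 0.0, 93.7]
wrist_force: [-0.4, 0.0, -2.5]
opening: 0.0635
time: 35.4
ee_pos: [0.6195, 0.0678, 0.0199]
tcp_rot: [180.0, 0.0, 93.7]
wrist_force: [0.0, -0.9, -3.1]
opening: 0.0636
time: 35.7
ee_pos: [0.6193, 0.0678, 0.0176]
tcp_rot: [-180.0, 0.0, 93.7]
wrist_force: [-1.1, 0.3, -2.7]
opening: 0.0635
```

```bash
python3 -m creep '[[0,0,0.001,0,0,0,0.6],[0,0,0.0015,0,0,0,0.6],[0,0,0.0015,0,0,0,0.6]]' 60
```

```text
time: 36.0
ee_pos: [0.6195, 0.0678, 0.0168]
tcp_rot: [180.0, -0.0, 93.7]
wrist_force: [-3.1, -1.3, 2.6]
opening: 0.0635
```

Touchdown; open only to 0.85 (fence nearby) and lift.

```bash
python3 -m creep '[[0,0,0,0,0,0,0.8],[0,0,0,0,0,0,0.85],[0,0,0,0,0,0,0.85],[0,0,-0.02,0,0,0,0.85],[0,0,-0.05,0,0,0,0.85],[0,0,-0.09,0,0,0,0.85],[-0.04,-0.02,-0.13,0,0,0,1],[-0.09,-0.05,-0.14,0,0,0,1]]' 60
python3 -m creep '[[-0.05,-0.03,0,0,0,-0.03,1],[-0.1,-0.06,0,0,0,-0.05,1],[-0.15,-0.09,0,0,0,-0.1,1],[-0.2,-0.12,0,0,0,-0.154,1],[-0.25,-0.14,0,0,0,-0.154,1],[-0.29,-0.15,0,0,0,-0.154,1],[-0.3,-0.15,0,0,0,-0.154,1]]' 60
python3 brd.py t23
python3 - <<'E'
from m import *
im=optics.camera('top');H,S,V=masks(im)
roi=np.zeros(H.shape,bool);roi[188:230,258:290]=1
rect("top",((H<6)|(H>174))&(S>140)&(V>60)&roi,.06,"red")
im=optics.camera('scene');zoom(im,60,130,360,330,2.6,'pics/s23.png')
go(.4505,-.3444,.15,102.5)
E
```

```text
time: 36.8
ee_pos: [0.5845, -0.0094, 0.1555]
tcp_rot: [179.7, 0.0, 93.9]
wrist_force: [0.7, -0.6, -0.4]
opening: 0.0852
time: 37.5
ee_pos: [0.4517, -0.3215, 0.1523]
tcp_rot: [180.0, 0.0, 102.5]
wrist_force: [1.5, -0.2, -0.4]
opening: 0.0853
wood px [271.3 205.7] A 1133 rect c [617.   68.1] size [148.6 114.1] long-axis ang 3.5
red px [265.2 194.4] A 120 rect c [643.3  87.5] size [37.8 23.2] long-axis ang 1.5
red px [278.8 194.2] A 112 rect c [645.8  47. ] size [34.8 23.2] long-axis ang 1.4
red px [266.1 213.4] A 124 rect c [588.4  83.1] size [37.6 23.1] long-axis ang 1.5
red px [279.3 212.6] A 114 rect c [590.8  45.6] size [40.4 23.1] long-axis ang 1.5
now [ 0.4523 -0.3208  0.1516] [-1.7999e+02 -1.0000e-02  1.0236e+02] q [-35.3   4.7   1.   86.3  -0.  -47.7] t 37.65 F [0.2 0.9 0. ] op 0.0849
shift [-0.0227 -0.0068  0.0016] rotv [-0.0002 -0.0002 -0.0025] rows>= 0.5
```

View pics/t23.png

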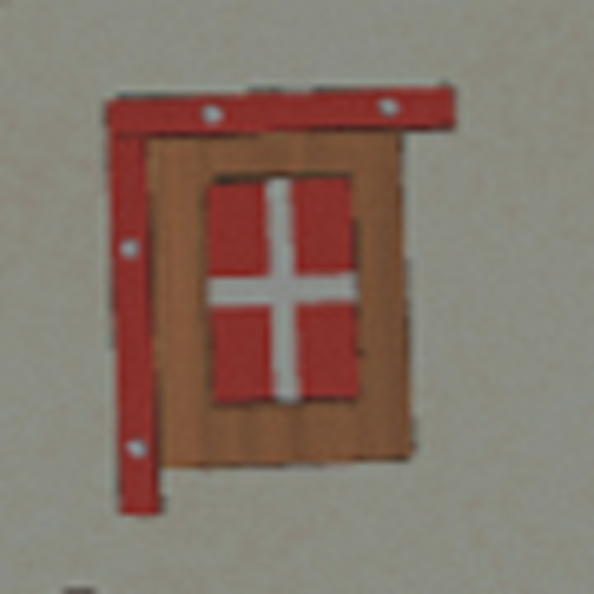

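View pics/s23.png

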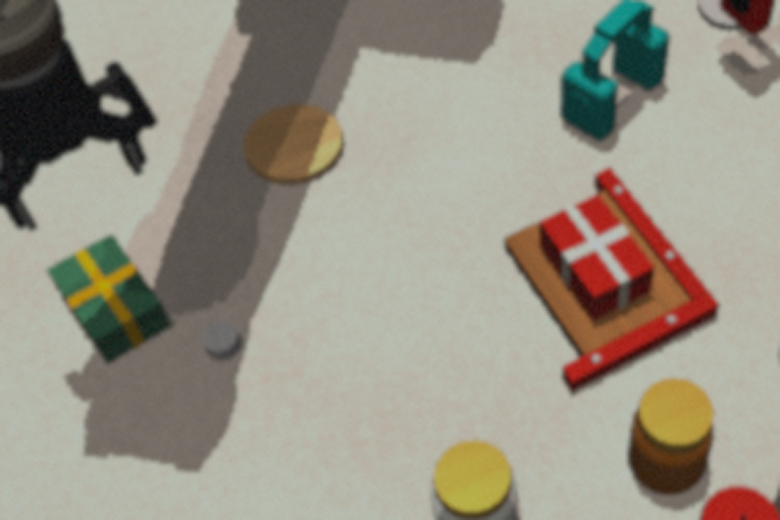

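```bash
python3 -m creep '[[-0.015,-0.006,0.0,0,0,0,1],[-0.022,-0.007,0.02,0,0,0,1],[-0.022,-0.007,0.05,0,0,0,1],[-0.022,-0.007,0.08,0,0,0,1],[-0.022,-0.007,0.09,0,0,0,1],[-0.022,-0.007,0.09,0,0,0,1]]' 60
python3 -c "
from m import *
go(.4505,-.3444,-.003,102.5)
im=optics.camera('scene');zoom(im,40,170,220,310,4.2,'pics/s24.png')"
```

```text
time: 38.25
ee_pos: [0.4506, -0.341, 0.0608]
tcp_rot: [-179.9, -0.1, 102.6]
wrist_force: [-0.4, 0.7, -0.4]
opening: 0.0855
now [ 0.4506 -0.341   0.0608] [-1.7991e+02 -1.1000e-01  1.0262e+02] q [-37.1   7.3  -6.3  76.6  -0.  -49.7] t 38.25 F [-0.4  0.7 -0.4] op 0.0855
shift [-0.0034 -0.0008  0.0638] rotv [-0.0016 -0.0019  0.0021] rows>= 1.3
```

View pics/s24.png

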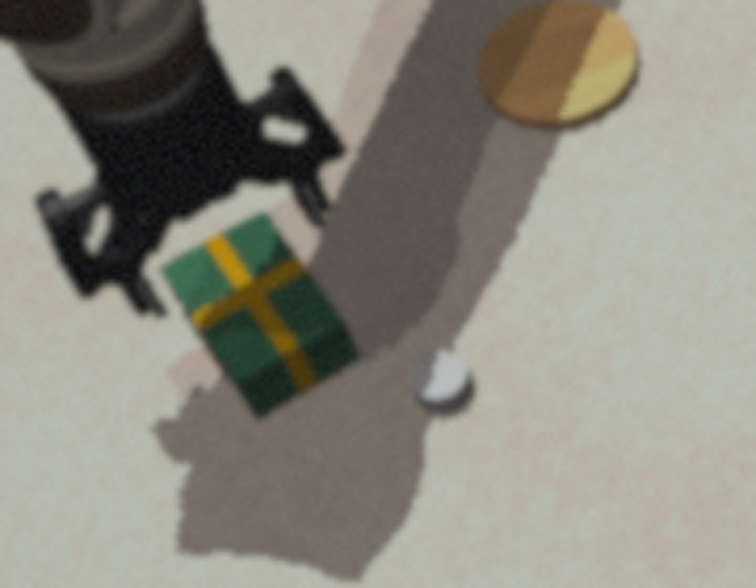

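```bash
python3 -m creep '[[-0.002,-0.001,0.0,0,0,0,1],[-0.002,-0.001,0.02,0,0,0,1],[-0.002,-0.001,0.04,0,0,0,1],[-0.002,-0.001,0.055,0,0,0,1],[-0.002,-0.001,0.062,0,0,0,1],[-0.002,-0.001,0.064,0,0,0,1],[-0.002,-0.001,0.064,0,0,0,1]]' 60
python3 -m creep '[[0,0,0,0,0,0,0.6],[0,0,0,0,0,0,0.6],[0,0,0,0,0,0,0.6],[0,0,0,0,0,0,0.6]]' 60
python3 -m creep '[[0,0,-0.003,0,0,0,0.6],[0,0,-0.01,0,0,0,0.6],[0,0,-0.03,0,0,0,0.6],[0,0,-0.06,0,0,0,0.6],[0,0,-0.09,0,0,0,0.6],[0,0,-0.13,0,0,0,0.6],[0,0,-0.15,0,0,0,0.6],[0,0,-0.15,0,0,0,0.6]]' 60
python3 brd.py t25
python3 -c "
from m import *
im=optics.camera('scene');zoom(im,40,130,360,320,2.4,'pics/s25.png')
go(.617,.067,.15,93.7)"
```

```text
time: 39.0
ee_pos: [0.4507, -0.3444, -0.0015]
tcp_rot: [180.0, 0.0, 102.6]
wrist_force: [0.5, -0.5, -0.0]
opening: 0.0853
time: 39.4
ee_pos: [0.451, -0.3445, -0.001]
tcp_rot: [179.9, 0.1, 102.6]
wrist_force: [-1.2, 0.3, 7.1]
opening: 0.0631
time: 40.2
ee_pos: [0.4516, -0.345, 0.1516]
tcp_rot: [179.8, 0.2, 102.6]
wrist_force: [1.0, 0.1, -1.6]
opening: 0.0634
wood px [271.3 205.7] A 1133 rect c [617.   68.1] size [148.6 114.1] long-axis ang 3.5
now [ 0.4504 -0.3441  0.1474] [-1.7999e+02 -1.0000e-02  1.0256e+02] q [-37.4   6.4   2.3  85.9   0.  -49.9] t 40.3 F [ 0.2 -0.5 -2. ] op 0.0633
shift [ 0.365   0.252  -0.0026] rotv [-1.000e-04 -1.000e-04  1.546e-01] rows>= 7.3
```

View pics/s25.png

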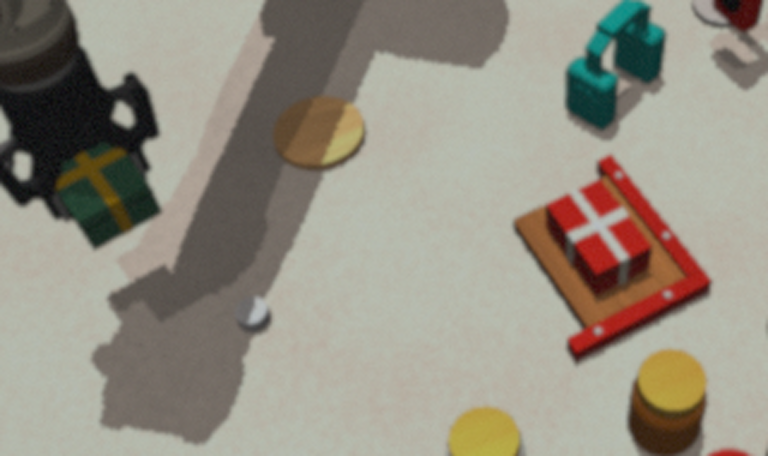

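```bash
python3 -m creep '[[0.025,0.017,0,0,0,0.02,0.6],[0.06,0.041,0,0,0,0.05,0.6],[0.1,0.069,0,0,0,0.1,0.6],[0.14,0.097,0,0,0,0.155,0.6],[0.18,0.124,0,0,0,0.155,0.6],[0.22,0.152,0,0,0,0.155,0.6],[0.26,0.18,0,0,0,0.155,0.6],[0.3,0.207,0,0,0,0.155,0.6]]' 60
python3 -c "
from m import *
go(.617,.067,.15,93.7)"
```

```text
time: 41.1
ee_pos: [0.5869, -0.0043, 0.1456]
tcp_rot: [-179.8, -0.0, 93.7]
wrist_force: [0.8, -0.8, -2.0]
opening: 0.0635
now [ 0.5869 -0.0043  0.1456] [-1.7983e+02 -1.0000e-02  9.3680e+01] q [-0.4  9.3  5.4 86.2 -0.  -4.1] t 41.1 F [ 0.8 -0.8 -2. ] op 0.0635
shift [ 0.0692  0.0346 -0.0044] rotv [-0.003  -0.0001 -0.0003] rows>= 1.4
```

```bash
python3 -m creep '[[0.025,0.012,0,0,0,0,0.6],[0.05,0.024,0,0,0,0,0.6],[0.066,0.033,0,0,0,0,0.6],[0.067,0.034,0,0,0,0,0.6],[0.067,0.034,0,0,0,0,0.6],[0.067,0.034,0.02,0,0,0,0.6],[0.067,0.034,0.05,0,0,0,0.6],[0.067,0.034,0.05,0,0,0,0.6]]' 60
python3 -c "
from m import *
go(.617,.067,.07,93.7)
im=optics.camera('scene');zoom(im,200,110,360,270,3.7,'pics/s26.png')"
```

```text
time: 41.9
ee_pos: [0.6145, 0.0612, 0.0937]
tcp_rot: [-179.6, 0.0, 93.6]
wrist_force: [-0.0, -0.2, -2.6]
opening: 0.0636
now [0.6145 0.0612 0.0937] [-1.7962e+02  3.0000e-02  9.3590e+01] q [ 5.7 14.1  5.2 81.5 -0.   2.1] t 41.9 F [-0.  -0.2 -2.6] op 0.0636
shift [0.0057 0.0031 0.0237] rotv [-0.0067  0.0005 -0.0019] rows>= 0.5
```

View pics/s26.png

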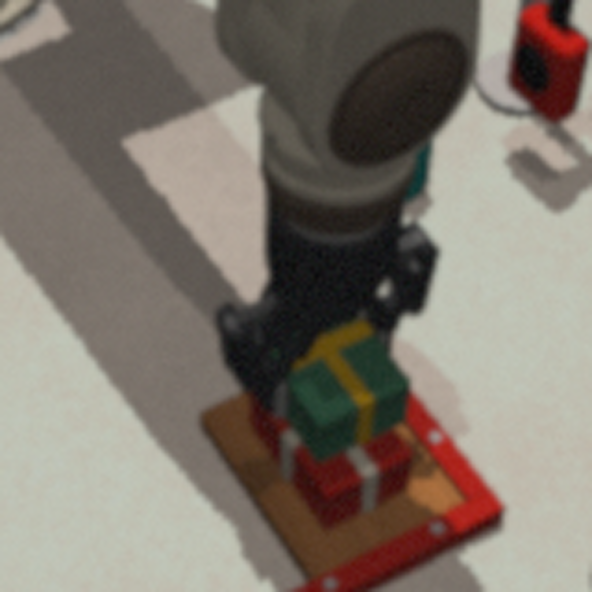

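```bash
python3 -m creep '[[0.002,0.002,0,0,0,0,0.6],[0.002,0.002,0,0,0,0,0.6],[0.002,0.002,0,0,0,0,0.6]]' 60
python3 -c "
from m import *
go(.617,.067,.063,93.7)"
```

```text
time: 42.25
ee_pos: [0.6194, 0.0648, 0.0994]
tcp_rot: [179.9, -0.0, 93.7]
wrist_force: [-0.4, -0.5, -1.3]
opening: 0.0635
now [0.6194 0.0648 0.0994] [179.89  -0.    93.68] q [ 6.  14.2  6.  81.7 -0.   2.3] t 42.25 F [-0.4 -0.5 -1.3] op 0.0635
shift [ 0.0023 -0.0024  0.0364] rotv [ 0.002  -0.     -0.0004] rows>= 0.7
```

```bash
python3 -m creep '[[0.001,-0.001,0.01,0,0,0,0.6],[0.002,-0.0025,0.02,0,0,0,0.6],[0.002,-0.0025,0.03,0,0,0,0.6],[0.002,-0.0025,0.035,0,0,0,0.6],[0.002,-0.0025,0.035,0,0,0,0.6],[0.002,-0.0025,0.035,0,0,0,0.6]]' 60
python3 -c "
from m import *
go(.617,.067,.06,93.7)
im=optics.camera('scene');zoom(im,230,160,340,270,5.4,'pics/s27.png')"
```

```text
time: 42.85
ee_pos: [0.6161, 0.0667, 0.0628]
tcp_rot: [-180.0, 0.0, 93.7]
wrist_force: [0.4, -0.9, -2.4]
opening: 0.0632
now [0.6161 0.0667 0.0628] [-179.99    0.     93.68] q [ 6.2 14.5  2.3 77.8 -0.   2.5] t 42.85 F [ 0.4 -0.9 -2.4] op 0.0632
shift [0.0002 0.0009 0.0028] rotv [-0.0002  0.     -0.0004] rows>= 0.1
```

View pics/s27.png

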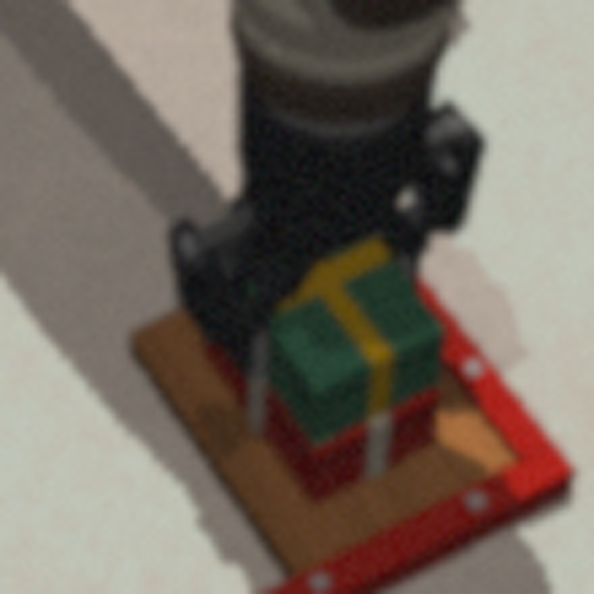

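```bash
python3 -m creep '[[0,0.001,0.001,0,0,0,0.6],[0,0.001,0.002,0,0,0,0.6],[0,0.001,0.002,0,0,0,0.6]]' 60
python3 -m creep '[[0,0,0.001,0,0,0,0.6],[0,0,0.0015,0,0,0,0.6],[0,0,0.0015,0,0,0,0.6]]' 60
```

```text
time: 43.2
ee_pos: [0.6172, 0.0668, 0.0609]
tcp_rot: [180.0, 0.0, 93.7]
wrist_force: [-0.4, -0.2, -2.1]
opening: 0.0632
time: 43.5
ee_pos: [0.6171, 0.0668, 0.0593]
tcp_rot: [-180.0, 0.0, 93.7]
wrist_force: [0.4, -0.0, -2.2]
opening: 0.0633
```

```bash
python3 -m creep '[[0,0,0.001,0,0,0,0.6],[0,0,0.001,0,0,0,0.6],[0,0,0.001,0,0,0,0.6]]' 60
```

```text
time: 43.8
ee_pos: [0.6172, 0.0668, 0.0591]
tcp_rot: [180.0, 0.0, 93.7]
wrist_force: [-3.9, -0.8, 5.4]
opening: 0.0629
```

```bash
python3 -m creep '[[0,0,0,0,0,0,0.8],[0,0,0,0,0,0,0.9],[0,0,0,0,0,0,0.9],[0,0,-0.02,0,0,0,0.9],[0,0,-0.05,0,0,0,0.9],[0,0,-0.09,0,0,0,0.9],[0,0,-0.13,0,0,0,1],[-0.04,-0.04,-0.15,0,0,0,1]]' 60
python3 -m creep '[[-0.05,-0.05,0,0,0,0,1],[-0.1,-0.1,0,0,0,0,1],[-0.15,-0.13,0,0,0,0,1],[-0.2,-0.16,0,0,0,0,1],[-0.25,-0.18,0,0,0,0,1],[-0.3,-0.2,0,0,0,0,1],[-0.32,-0.2,0,0,0,0,1],[-0.32,-0.2,0,0,0,0,1]]' 60
python3 brd.py t28
python3 - <<'E'
from m import *
im=optics.camera('top');H,S,V=masks(im); cv2.imwrite("pics/t28f.png",im[:,:,::-1])
roi=np.zeros(H.shape,bool);roi[180:235,250:300]=1
g=((H>45)&(H<75)&(S>80)|(H>20)&(H<36)&(S>110))&roi
rect("top",g,.102,"green")
im=optics.camera('scene');cv2.imwrite("pics/s28f.png",im[:,:,::-1]);zoom(im,220,70,440,290,2.7,'pics/s28.png')
E
```

```text
time: 44.6
ee_pos: [0.589, 0.0335, 0.2078]
tcp_rot: [179.7, -0.0, 93.9]
wrist_force: [-0.2, -1.5, 0.0]
opening: 0.0852
time: 45.4
ee_pos: [0.4057, -0.3035, 0.2052]
tcp_rot: [180.0, 0.0, 93.6]
wrist_force: [1.8, 0.5, 0.5]
opening: 0.0856
wood px [271.2 206.3] A 1082 rect c [617.   68.1] size [148.6 114.1] long-axis ang 3.5
green px [272.6 203.1] A 613 rect c [616.4  64.4] size [95.5 64.5] long-axis ang 1.4
```

View pics/t28.png

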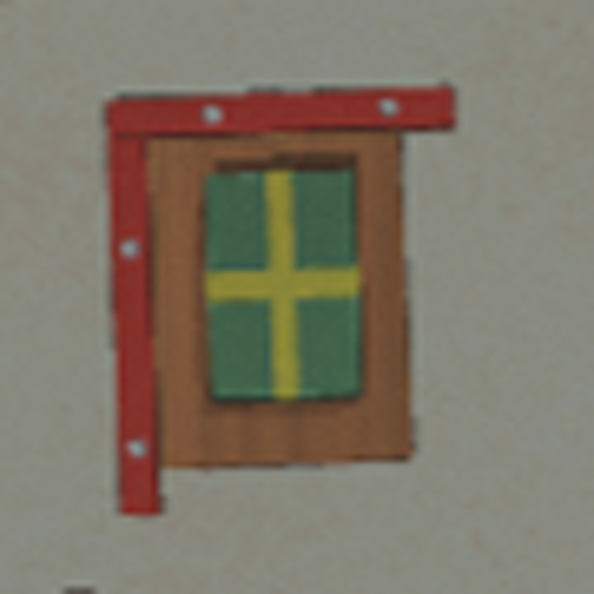

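View pics/s28.png

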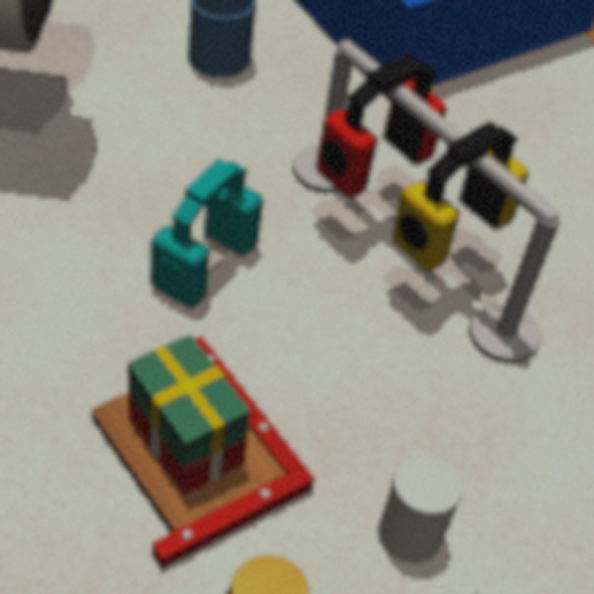

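View pics/t28f.png

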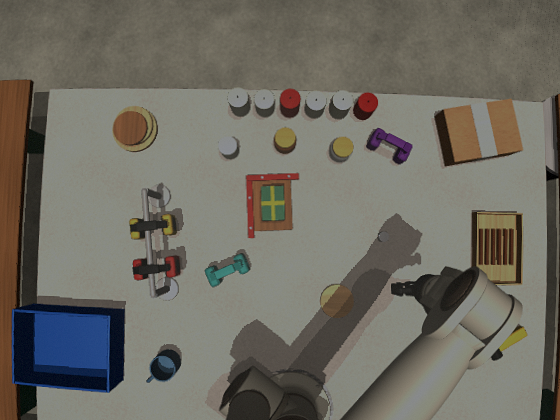

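View pics/s28f.png

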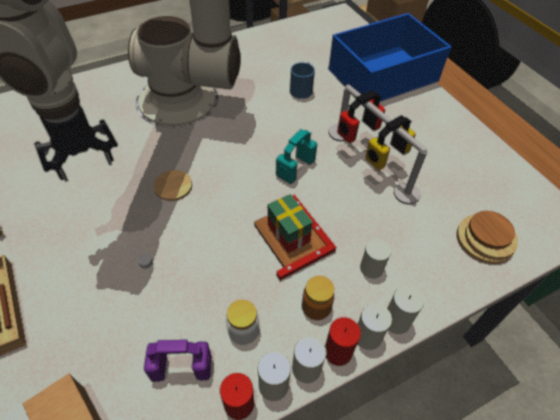

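```bash
python3 -c "
from workcell import bot
print(bot.job_done())"
```

```text
the job is handed in; nothing more can be done
None
```

The job is done and handed in at about 45.6 s of the 210 s allowed; no verdict was reported.

- **Ear defenders:** I hung the red pair, then the yellow pair, on the rail about 115 mm apart, headband across the bar with one cup on each side.
- **Board:** I pushed it against the side fence, then the back fence, then the side fence again. I pressed until the contact force rose to about 20–36 N.
- **Cartons:** Only the red and green cartons were on the table. I stacked them after the board was home: red below, green on top, ribbon cross up, long sides along the board's.

**Last checks**
- **Board position:** the camera put its centre at (617.0, 68.1) mm at 3.5°. From the jig I expected (617, 67.3) mm at 3.7°, which agrees within the 2 mm calibration. The board reading did not change while I stacked.
- **Stack position:** the top carton measured (616.4, 64.4) mm at about 1.4°, and the lower one about (617.1, 65.8) mm at about 3°. The column is therefore about 2–4 mm off the board's middle across its width, and about 2° off its angle by camera. The gripper's own reading at release was (617.2, 66.8) mm at 3.7°, so part of that gap may be camera error.
- **Everything else:** both jars and the candle are standing, the look-alikes were not touched, and the arm is clear of everything. I saw no sign of the board being knocked during the run.

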